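Load the tube block and wind the bench clamp snug

TASK

Set the metal tube block down into the bed of the bench clamp, lying lengthwise between the jaw and the end stop, and let go. Then wind the star wheel counterclockwise (seen from above) by pushing its spokes one after another, until the jaw has pushed the block up against the stop and holds it snugly: stop as soon as you feel the wheel stiffen, do not squeeze hard. Move the jaw only by the wheel, and leave the flask, the yellow tip box and the beaker where they are.

Things in the scene. Friction and masses are not known exactly. Their poses are not given: they have to be found in the camera images.
- clamp: Fixed grey bench clamp, base plate 120 x 330 x 10 mm (local x -60 to 60, y -210 to 120). Origin on the table top, local z up, local y the clamping direction: star wheel at y = -150 mm, then jaw, bed, and the steel end stop (50 mm wide, top 46 mm above the table). The stop's face is at y = 75 mm, give or take 7 mm: its setting is not measured, and it does not move during the work.
- bed_center (a point): Point on the bed's floor, 10 mm above the table, at local x = 0, y = +22 mm of the clamp: the middle of the free space for the block. Axes as the clamp's. Two guide rails (inner faces at local x = -27 and +27 mm, tops 22 mm above the table) run along the bed.
- jaw: Steel sliding jaw with rubber face, 50 mm wide along x, 24 mm along y, top 47 mm above the table. Origin at the foot of its pressing face, 10 mm above the table; axes as the clamp's. The wheel drives it along the clamp's +y, 15 mm per rad, from local y = -45 mm at wheel value 0. Not to be pushed with the gripper.
- star_wheel (a joint): Turn of the wheel in rad, growing counterclockwise seen from above, which closes the jaw. Five spokes, 72 degrees apart; at 0 one points along the clamp's +x. It stays where left. Steady drag 0.2 N m (3 N at 65 mm off the axis). With the block on the stop it stiffens within a few mm of push: 6 to 10 N there is snug, over 14 N crushes. Come to this end slowly (below 60 mm/s).
- wheel_center (a point): Centre of the star wheel, on its axis, at the height of the spokes' centre lines (95 mm above the table). Spokes: level steel rods 11 mm thick, free from 24 to 68 mm off the axis, with a 20 mm ball at the end (centre at 78 mm). Hub 48 mm across, top 14 mm above this point. Under the spokes it is free down to 55 mm above the table, but for the 26 mm shaft.
- block_center (a point): Centre of the tube block: aluminium, 46 mm (its x) by 76 mm (its y) by 38 mm high, 0.2 to 0.4 kg; 15 dark holes in its top, four with white tubes, 10 mm wide, standing 12 mm out. The point lies 19 mm above its underside. Grasp it across the 46 mm. In the clamp its y lies along the clamp's y (either way round).
- flask: Bystander: conical glass flask with blue cap, 76 mm wide, 113 mm high; origin at the centre of its underside.
- tipbox: Bystander: yellow pipette tip box, 80 x 115 x 45 mm; origin at the centre of its underside.
- beaker: Bystander: glass beaker, 68 mm wide, 75 mm high; origin at the centre of its underside.
Mind the look-alikes: they are no part of the job. Leave any orange look-alike of the part that bears block_center alone.

How it is judged:
By the outcome, as a careful person would: the job done as asked, in the order asked, and still so for the second after the job is handed in, with the robot touching nothing.
It also fails if it takes over 72 s, if anything falls off the work surface, if the arm or the gripper's body presses on something with over 40 N, if the wrist force passes 120 N, or if a joint passes its speed limit or range.

ROBOT

A 6-joint arm with a two-finger parallel gripper is mounted at the origin on the work surface. World frame = base frame: x ahead of the robot, y to its left, z up, the work surface at z = 0. Lengths are in m, angles in degrees, forces in N, time in s.
With the tool pointing down it reaches from about 0.25 to 0.8 m from the base axis. Payload 3.9 kg.
Tool frame: the origin (TCP) lies at the very end of the fingers, on their centre line; the grasp point (between the pads) lies 19 mm behind it (arm.pinch_z is the y of the grasp point in the tool frame, in m); y points along the fingers, z is the direction in which the jaws open and shut, and the axes are right-handed (so a half turn about y gives the same grasp; the last joint's range is limited). The gripper opens to 85 mm and grips with 20 to 120 N. Pads are 22 mm wide; open, the fingers measure 114 mm over their backs; the gripper's body (76 mm by 85 mm) begins 54 mm behind the grasp point. The pads swing forward as they close: fully open they stand 13 mm farther back than shut.
Start: joints at [74.485, 14.897, -7.913, 67.191, 0, 90], TCP at [0.14, 0.506, 0.231] pointing down, gripper open.
Joint ranges: [-159.42, 159.42], [-47.68, 98.78], [-73.54, 78.23], [-108.79, 121.32], [-90, 84.71], [-180, 180]. Speed limits (degrees/s): [147.25, 147.25, 180, 180, 180, 180].

INTERFACE

Orientations are given as [roll, pitch, yaw] about the fixed x, y, z axes, in that order (R = Rz(yaw) Ry(pitch) Rx(roll)).
In Python, from cell import sensors, eyes, sign_off, arm gives the robot as it stands. The module is installed in compiled form; this text tells all that it offers.
- The arm moves only by the tool move_arm, never from a script. Its argument "rows" is a list of rows, each a list of 3 entries, a list of its own where there are three numbers: the opening, from 0 (shut) to 1 (fully open), then the shift along the tool's x, y, z in m, then the turn about the tool's y in rad. In form: [[gripper, [x, y, z], turn], ...]. A call has 1 to 5 rows; each row shifts and turns the pose as measured when the row begins, along the tool's axes as they then stand; what a row does not reach is not made up. A row lasts 1/10 s, in which the tool goes at most 50 mm and 8.59 degrees, less where a joint would pass 70% of its speed; a pose out of reach is approached as far as the arm can. A call with a gripper value outside its range is refused whole. The fingers move at their own pace and stop on an object; "squeeze" is the grip in N (left out, the last holds). Time passes only in rows, so rows that do not move let the fingers close. It gives the time, the measured TCP pose, the force and the opening at its end, in the units of the state.
- sensors.sense(): the state, without advancing time (a new reading comes with each control period).
- eyes.grab_frame(name): name is "scene" or "top" or "wrist"; returns a dict with "pixels" (480x640x3 uint8, blue, green, red), "depth" (480x640 float32, m along the optical axis (not along the pixel's ray), 0 where there is no reading), "mtx" (3x3 intrinsics, pixels), "R" (3x3) and "t" (3): a world point X has camera coordinates R X + t; the wrist camera has in their place "T_tool_cam" (4x4, takes a point from camera to tool coordinates, whose origin is the TCP and whose axes are the tool frame's). Camera axes: x right, y down, z forward; pixel columns grow to the right and rows downward; lengths in m; the calibration is good to about 2 mm. A picture is of the moment at which its call begins: read the wrist's pose just before it.
- sign_off(): hands the job in, once; it reports no verdict.
The state is a dict: "clock": time; "joint_positions": joint angles; "joint_velocities": joint speeds; "tau": joint torques, N m; "tool_pos": TCP position; "eef_rot": TCP orientation; "contact_force": force on the tool from outside, world axes, zero at the start; "torque": the same for the moment, N m; "finger_gap": finger opening in m.
Only numpy, scipy, OpenCV 4.12 (cv2) and the standard library are available. Lean on these libraries where they do the work, as an engineer would, in place of code of your own. Each camera call takes 0.05 s, during which the arm holds its last target.

## Working session

There is one attempt and no reset: what is moved stays moved. The work goes in short steps, Python scripts to look and compute and a tool call to move; the robot and the scene stay as the last step left them, time stands still between calls to the robot, and variables do not carry over. Pictures are saved under pics/ and viewed, and the job is handed in when it is done.

Besides the shell and the picture viewer there is one more tool, called after ">>>" by a JSON object that holds its "op" and its "data", one argument or row to a line. move_arm: Moves the arm, as the interface text tells. Its arguments: {"type":"object","properties":{"rows":{"type":"array"},"squeeze":{"type":"number"}},"required":["rows"]}

```bash
mkdir -p pics; python3 - <<'E'
from cell import sensors, eyes, arm
import cv2
s=sensors.sense()
for k,v in s.items(): print(k,v)
print(arm.pinch_z)
for n in ["scene","top","wrist"]:
    f=eyes.grab_frame(n); cv2.imwrite(f"pics/a_{n}.png",f["pixels"])
    print(n,f["mtx"].tolist(),{k:f[k].tolist() for k in f if k in("R","t","T_tool_cam")})
E
```

```text
clock 0.0
joint_positions [ 7.44824315e+01  1.49352608e+01 -7.98728380e+00  6.71913352e+01
 -1.63333815e-03  8.99998851e+01]
joint_velocities [0.00417805 0.03303179 0.05988809 0.01026849 0.03249204 0.0759832 ]
tau [-2.22632953e-03 -4.05672920e+01  2.53926873e+01  1.87586888e-02
 -2.51581023e-04 -6.80153363e-06]
tool_pos [0.14027577 0.50518232 0.23045918]
eef_rot [-9.01138798e+01 -1.63310659e-03 -1.55174504e+01]
contact_force [ 0.0994205   0.24118086 -0.64660709]
torque [-0.01990249 -0.01422764 -0.05185796]
finger_gap 0.08524837432646426
-0.0187
scene [[579.4489089158, 0.0, 326.68452302155276], [0.0, 579.4489089158, 250.1300082951586], [0.0, 0.0, 1.0]] {'R': [[0.5608066655151436, 0.8279352079743714, 0.00437896223100957], [0.5874807359836927, -0.39419550904596806, -0.7067363620870578], [-0.583405749681853, 0.39891501857466427, -0.7074634543167093]], 't': [-0.34701699489630167, -0.2784175016633367, 1.7923142724807801]}
top [[432.99731769571395, 0.0, 321.48375000565574], [0.0, 432.99731769571395, 241.3353492219732], [0.0, 0.0, 1.0]] {'R': [[-0.004140294302461211, -0.9999579931574614, -0.008177400784546629], [-0.9855525808071042, 0.005464990410215232, -0.16928155346721113], [0.16931913190051806, 0.007358382996171866, -0.9855338075236874]], 't': [0.01539966011931082, 0.6287174270207795, 1.0266918637557256]}
wrist [[370.57777583174544, 0.0, 318.7085625029558], [0.0, 370.57777583174544, 239.47818069127138], [0.0, 0.0, 1.0]] {'T_tool_cam': [[-0.00023666181800089103, 0.9524052901217575, 0.3048345573245814, -0.07811568066608879], [-0.00046792944335980613, -0.3048346379586628, 0.9524051787672331, -0.1427761191030821], [0.9999998625165997, 8.275687635484198e-05, 0.000517801196868627, -0.0003646080591057643], [0.0, 0.0, 0.0, 1.0]]}
```

View pics/a_scene.png

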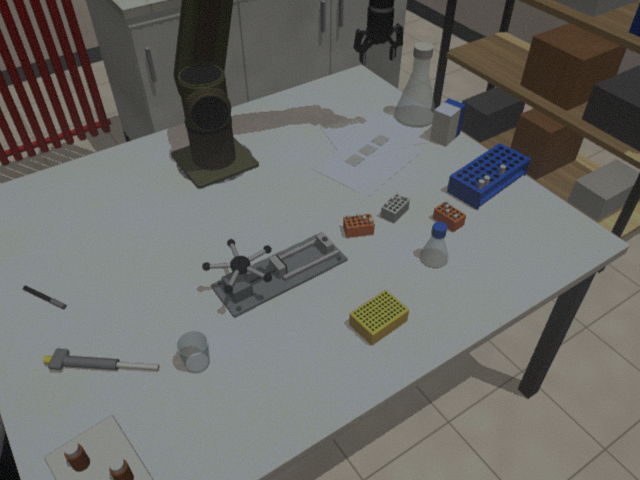

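View pics/a_top.png

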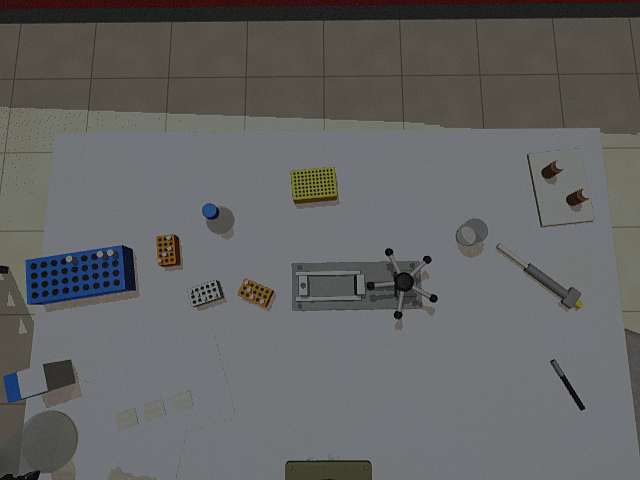

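View pics/a_wrist.png

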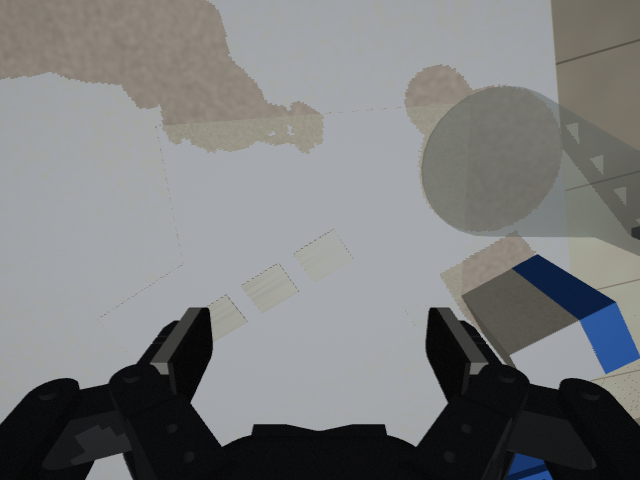

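The top view shows the aluminium block at (206,293). Possible confusions are the orange look-alikes at (168,250) and (256,292), and the blue rack at (80,275). I choose the grey one and check it in a crop.

```bash
cat > h.py <<'E'
import numpy as np, cv2
def back(f,u,v,z):
    "pixel -> world at height z"
    K,R,t=f["mtx"],f["R"],f["t"]
    d=R.T@(np.linalg.inv(K)@np.array([u,v,1.])); c=-R.T@t
    return c+d*(z-c[2])/d[2]
def proj(f,X):
    return cv2.projectPoints(np.atleast_2d(np.float64(X)),cv2.Rodrigues(f["R"])[0],f["t"],f["mtx"],None)[0][:,0]
def cloud(f):
    K=f["mtx"];v,u=np.mgrid[:480,:640];d=f["depth"].astype(float)
    P=np.stack([(u-K[0,2])/K[0,0]*d,(v-K[1,2])/K[1,1]*d,d],-1)
    if "R" in f: return (P-f["t"])@f["R"]
    return P@f["T_tool_cam"][:3,:3].T+f["T_tool_cam"][:3,3]
E
python3 - <<'E'
from cell import eyes
from h import *
f=eyes.grab_frame("top"); im=f["pixels"]; P=cloud(f)
np.savez("top0.npz",**f)
a=cv2.resize(im[265:325,140:290],None,fx=5,fy=5,interpolation=cv2.INTER_CUBIC); 
b=cv2.resize(im[235:330,280:450],None,fx=4.4,fy=4.4,interpolation=cv2.INTER_CUBIC)
cv2.imwrite("pics/b1.png",a);cv2.imwrite("pics/b2.png",b)
hm=np.clip(P[...,2]*2000,0,255).astype(np.uint8)
cv2.imwrite("pics/b3.png",cv2.resize(hm[230:330,140:460],None,fx=2.5,fy=2.5,interpolation=cv2.INTER_NEAREST))
for (u,v) in [(206,293),(256,292),(168,250),(80,275),(404,281),(315,183),(467,235),(210,211),(360,285),(300,285),(330,285)]: print(u,v,P[v,u].round(3))
E
```

```text
206 293 [0.503 0.299 0.041]
256 292 [0.505 0.176 0.038]
168 250 [0.612 0.402 0.035]
80 275 [0.547 0.607 0.059]
404 281 [ 0.524 -0.179  0.112]
315 183 [0.784 0.029 0.041]
467 235 [ 0.652 -0.367  0.004]
210 211 [0.694 0.278 0.112]
360 285 [ 0.52  -0.082  0.048]
300 285 [0.52  0.066 0.052]
330 285 [ 0.523 -0.009  0.01 ]
```

View pics/b1.png

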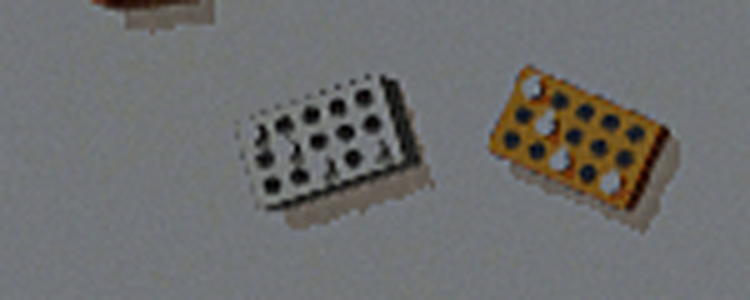

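View pics/b2.png

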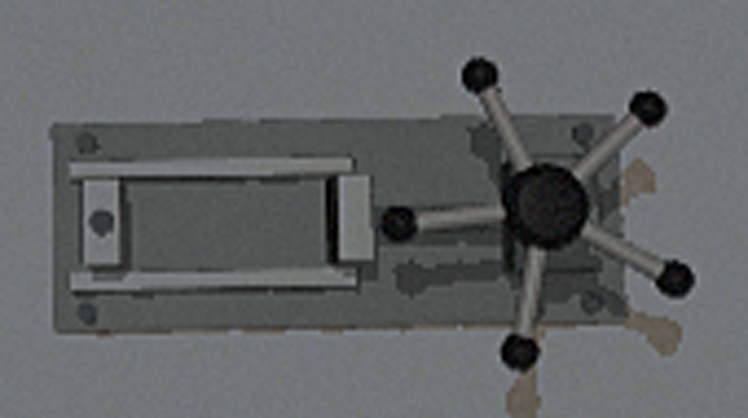

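View pics/b3.png

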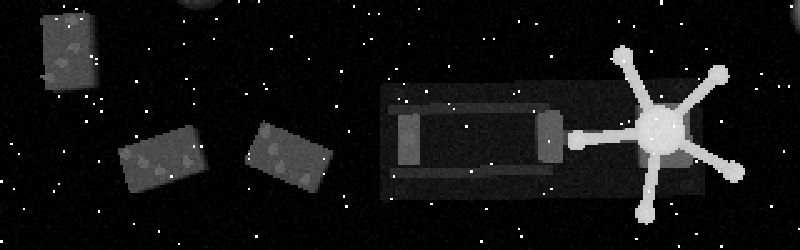

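```bash
python3 - <<'E'
from h import *
f=dict(np.load("top0.npz")); P=cloud(f)
def sel(u0,u1,v0,v1,z0,z1):
    Q=P[v0:v1,u0:u1].reshape(-1,3); return Q[(Q[:,2]>z0)&(Q[:,2]<z1)]
def rect(Q,n):
    r=cv2.minAreaRect((Q[:,:2]*1000).astype(np.float32)); print(n,len(Q),[np.round(x,1) for x in r],Q.mean(0).round(4))
    return r
r=rect(sel(180,230,270,315,.031,.046),"block top")
q=cv2.boxPoints(r); print(q.round(1))
rect(sel(293,312,270,305,.035,.06),"stop")
rect(sel(350,368,270,305,.04,.06),"jaw")
rect(sel(280,430,255,320,.006,.0135),"base")
w=sel(350,450,240,330,.08,.13); rect(w[w[:,2]>.104],"hub")
h=w[w[:,2]>.104].mean(0)
s=w[(w[:,2]<.108)]; d=s[:,:2]-h[:2]; rr=np.hypot(*d.T); m=(rr>.035)&(rr<.09)
a=np.degrees(np.arctan2(d[m,1],d[m,0])); ph=np.degrees(np.angle(np.mean(np.exp(5j*np.radians(a)))))/5
print("phase world",ph,"mod72",ph%72)
b=rr>.07
for k in range(5):
    c=(a-(ph+72*k)+180)%360-180; mm=(abs(c)<15)&(rr[m]>.07); print(s[m][mm].mean(0).round(4))
E
```

```text
block top 526 [array([502.5, 306.5]), array([46.4, 76.6]), np.float64(18.3)] [0.5028 0.3052 0.0382]
[[468.5 335.6]
 [492.5 262.9]
 [536.5 277.4]
 [512.5 350.2]]
stop 182 [array([521.1,  58.6]), array([49.7, 20. ]), np.float64(0.3)] [0.5199 0.0584 0.0465]
jaw 202 [array([522.8, -81. ]), array([22.6, 49.8]), np.float64(89.0)] [ 0.5224 -0.0811  0.0462]
base 3855 [array([516.4, -60.4]), array([357.8, 158.1]), np.float64(89.7)] [ 0.5208 -0.0649  0.0101]
hub 316 [array([ 519.3, -185.3]), array([151.7, 158.9]), np.float64(62.9)] [ 0.5256 -0.1794  0.1073]
phase world 24.382798771101662 mod72 24.382798771101662
[ 0.5952 -0.146   0.1023]
[ 0.5148 -0.1015  0.1019]
[ 0.4475 -0.1633  0.1017]
[ 0.485  -0.2466  0.1016]
[ 0.5763 -0.2375  0.1017]
```

```bash
cat > plan.py <<'E'
import sys, numpy as np
from cell import sensors
from scipy.spatial.transform import Rotation as Ro
def plan(target,yaw=None,step=.045,g=1.0,trn=.14):
    s=sensors.sense(); p=np.array(s["tool_pos"]); R=Ro.from_euler("xyz",s["eef_rot"],degrees=True)
    y0=s["eef_rot"][2]; tot=0 if yaw is None else -np.radians((yaw-y0+180)%360-180)
    d=np.array(target)-p
    n=max(int(np.ceil(np.linalg.norm(d)/step)),int(np.ceil(abs(tot)/trn)),1)
    print("t%.2f"%s["clock"],p.round(4),np.round(s["eef_rot"],2),"F",np.round(s["contact_force"],1),"gap %.4f"%s["finger_gap"],"n",n)
    rows=[]
    for i in range(n):
        l=R.inv().apply(d/n); rows.append([g,[round(float(x),4) for x in l],round(float(tot/n),3)]); R=R*Ro.from_rotvec([0,tot/n,0])
    for i in range(0,n,5): print(rows[i:i+5])
if __name__=="__main__":
    a=[float(x) for x in sys.argv[1:]]
    plan(a[:3],a[3] if len(a)>3 and a[3]<900 else None,*(a[4:]))
E
python3 plan.py .5025 .3065 .16 -71.7
```

```text
t0.20 [0.1403 0.5054 0.2308] [-90.07   0.   -15.52] F [-0.2 -0.7 -0.2] gap 0.0856 n 10
[[1.0, [0.0402, 0.0071, -0.0095], 0.098], [1.0, [0.041, 0.0071, -0.0055], 0.098], [1.0, [0.0413, 0.0071, -0.0015], 0.098], [1.0, [0.0412, 0.0071, 0.0026], 0.098], [1.0, [0.0408, 0.0071, 0.0066], 0.098]]
[[1.0, [0.0399, 0.0071, 0.0106], 0.098], [1.0, [0.0387, 0.0071, 0.0144], 0.098], [1.0, [0.0371, 0.0071, 0.0182], 0.098], [1.0, [0.0352, 0.0071, 0.0217], 0.098], [1.0, [0.0329, 0.0071, 0.025], 0.098]]
```

>>> {"op": "move_arm", "data": {
  "rows": [
    [1.0,[0.04,0.007,-0.0095],0.098],
    [1.0,[0.041,0.007,-0.0055],0.098],
    [1.0,[0.041,0.007,-0.0015],0.098],
    [1.0,[0.041,0.007,0.0025],0.098],
    [1.0,[0.041,0.007,0.0065],0.098]
  ],
  "squeeze": 40
}}

```text
clock: 0.7
tool_pos: [0.3219, 0.4064, 0.1945]
eef_rot: [-89.9, 0.1, -44.0]
contact_force: [0.2, 0.5, -0.8]
finger_gap: 0.0857
```

>>> {"op": "move_arm", "data": {
  "rows": [
    [1.0,[0.04,0.007,0.0105],0.098],
    [1.0,[0.039,0.007,0.0145],0.098],
    [1.0,[0.037,0.007,0.018],0.098],
    [1.0,[0.035,0.007,0.022],0.098],
    [1.0,[0.033,0.007,0.025],0.098]
  ]
}}

```text
clock: 1.2
tool_pos: [0.5082, 0.2986, 0.157]
eef_rot: [-90.0, 0.2, -73.3]
contact_force: [-0.2, -0.1, -1.1]
finger_gap: 0.0855
```

```bash
python3 plan.py .5025 .3065 .16 -71.7
```

```text
t1.20 [0.5082 0.2986 0.157 ] [-90.05   0.17 -73.26] F [-0.2 -0.1 -1.1] gap 0.0855 n 1
[[1.0, [-0.0092, -0.003, -0.0032], -0.027]]
```

>>> {"op": "move_arm", "data": {
  "rows": [
    [1.0,[-0.009,0.0,-0.003],-0.027],
    [1.0,[0,0,0],0],
    [1.0,[0,0,0],0]
  ]
}}

```text
clock: 1.5
tool_pos: [0.5066, 0.3025, 0.1545]
eef_rot: [-90.1, 0.1, -72.2]
contact_force: [0.5, -0.4, 0.5]
finger_gap: 0.085
```

```bash
cat > wr.py <<'E'
import sys
from cell import eyes,sensors
from h import *
from scipy.spatial.transform import Rotation as Ro
def wrist(name):
    s=sensors.sense(); f=eyes.grab_frame("wrist"); cv2.imwrite(f"pics/{name}.png",f["pixels"])
    R=Ro.from_euler("xyz",s["eef_rot"],degrees=True).as_matrix()
    P=cloud(f)@R.T+s["tool_pos"]; P[f["depth"]==0]=np.nan
    return s,f,P
E
python3 - <<'E'
from wr import *
s,f,P=wrist("c1")
print(s["tool_pos"],s["eef_rot"])
m=(abs(P[...,2]-.038)<.005)&(np.hypot(P[...,0]-.5025,P[...,1]-.3065)<.06)
r=cv2.minAreaRect((P[m][:,:2]*1000).astype(np.float32)); print(m.sum(),r,P[m].mean(0)); print(cv2.boxPoints(r))
E
```

```text
[0.50662652 0.30247048 0.15451526] [-9.01387725e+01  5.14432876e-02 -7.21733028e+01]
5583 ((502.78466796875, 307.03265380859375), (46.064697265625, 75.8218994140625), 18.375301361083984) [0.5025282  0.30923204 0.03819507]
[[468.97565 335.74988]
 [492.87775 263.794  ]
 [536.5937  278.31543]
 [512.6916  350.2713 ]]
```

View pics/c1.png

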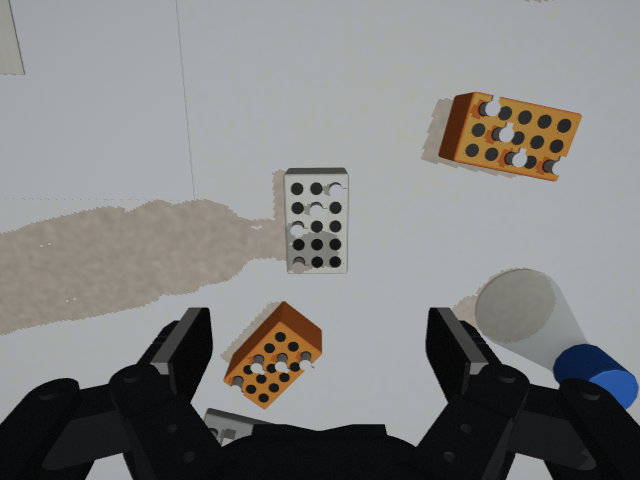

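The wrist view shows the grey block with four white tubes at (316,220), measuring 46 x 76 mm with its top at 38 mm. The orange look-alikes are at (272,355) and (515,137). I go down on the grey one.

```bash
python3 plan.py .5028 .307 .06 -71.6 .03
```

```text
t1.55 [0.5062 0.3027 0.1546] [-9.014e+01  6.000e-02 -7.214e+01] F [-0.   0.4 -0.3] gap 0.0851 n 4
[[1.0, [-0.0013, 0.0237, -0.0004], -0.002], [1.0, [-0.0013, 0.0237, -0.0004], -0.002], [1.0, [-0.0013, 0.0237, -0.0004], -0.002], [1.0, [-0.0013, 0.0237, -0.0004], -0.002]]
```

>>> {"op": "move_arm", "data": {
  "rows": [
    [1.0,[-0.0025,0.024,-0.001],-0.005],
    [1.0,[-0.0025,0.024,-0.001],-0.004],
    [1.0,[-0.001,0.024,0],0],
    [1.0,[0,0.02,0],0],
    [1.0,[0,0,0],0]
  ]
}}

```text
clock: 2.05
tool_pos: [0.499, 0.3128, 0.0634]
eef_rot: [-89.9, 0.1, -71.1]
contact_force: [-1.4, -0.6, -0.5]
finger_gap: 0.0851
```

```bash
python3 plan.py .5028 .307 .014 -71.6 .02
```

```text
t2.05 [0.499  0.3128 0.0634] [-89.85   0.15 -71.05] F [-1.4 -0.6 -0.5] gap 0.0851 n 3
[[1.0, [0.0023, 0.0165, 0.0005], 0.003], [1.0, [0.0023, 0.0165, 0.0005], 0.003], [1.0, [0.0023, 0.0165, 0.0005], 0.003]]
```

>>> {"op": "move_arm", "data": {
  "rows": [
    [1.0,[0.003,0.017,0.0005],0.004],
    [1.0,[0.001,0.017,0.0],0.003],
    [1.0,[0.001,0.01,0],0],
    [1.0,[0,0,0],0],
    [1.0,[0,0,0],0]
  ]
}}

```text
clock: 2.55
tool_pos: [0.5011, 0.3125, 0.0237]
eef_rot: [-89.5, 0.2, -71.1]
contact_force: [0.1, -0.1, 0.2]
finger_gap: 0.0853
```

```bash
python3 plan.py .5028 .307 .014 -71.6 .02
```

```text
t2.55 [0.5011 0.3125 0.0237] [-89.5    0.23 -71.1 ] F [ 0.1 -0.1  0.2] gap 0.0853 n 1
[[1.0, [0.0058, 0.0097, -0.0003], 0.009]]
```

>>> {"op": "move_arm", "data": {
  "rows": [
    [1.0,[0.006,0.01,0],0.009],
    [1.0,[0,0.001,0],0],
    [1.0,[0,0,0],0]
  ]
}}

```text
clock: 2.85
tool_pos: [0.5048, 0.3075, 0.0143]
eef_rot: [-89.3, 0.3, -71.6]
contact_force: [0.4, 1.0, 1.0]
finger_gap: 0.0853
```

```bash
python3 plan.py .5028 .307 .014 -71.6 .02
```

```text
t2.85 [0.5048 0.3075 0.0143] [-89.27   0.29 -71.64] F [0.4 1.  1. ] gap 0.0853 n 1
[[1.0, [-0.0001, 0.0002, -0.0021], -0.001]]
```

>>> {"op": "move_arm", "data": {
  "rows": [
    [0.45,[0,0,-0.002],0],
    [0.45,[0,0,0],0],
    [0.3,[0,0,0],0],
    [0.3,[0,0,0],0],
    [0.3,[0,0,0],0]
  ],
  "squeeze": 40
}}

```text
clock: 3.35
tool_pos: [0.5032, 0.3068, 0.015]
eef_rot: [-89.2, 0.3, -71.7]
contact_force: [-0.1, -1.0, -0.9]
finger_gap: 0.045
```

>>> {"op": "move_arm", "data": {
  "rows": [
    [0.3,[0,0,0],0],
    [0.3,[0,0,0],0],
    [0.3,[0,0,0],0]
  ]
}}

```text
clock: 3.65
tool_pos: [0.5032, 0.3068, 0.015]
eef_rot: [-89.2, 0.3, -71.7]
contact_force: [-0.1, 0.4, 0.4]
finger_gap: 0.045
```

```bash
python3 plan.py .5028 .307 .014 -71.6 .02
```

```text
t3.65 [0.5032 0.3068 0.015 ] [-89.22   0.29 -71.66] F [-0.1  0.4  0.4] gap 0.0450 n 1
[[1.0, [-0.0003, 0.001, -0.0003], -0.001]]
```

>>> {"op": "move_arm", "data": {
  "rows": [
    [0.3,[0,-0.02,0],0],
    [0.3,[0,-0.04,0],0],
    [0.3,[0,-0.045,0],0],
    [0.3,[0,-0.03,0],0],
    [0.3,[0,0,0],0]
  ]
}}

```text
clock: 4.15
tool_pos: [0.4984, 0.3038, 0.1501]
eef_rot: [-89.8, 0.2, -71.7]
contact_force: [-0.0, 0.7, -2.5]
finger_gap: 0.0454
```

```bash
python3 plan.py .5217 0 .15 -89.4 .04 .3
```

```text
t4.15 [0.4984 0.3038 0.1501] [-89.82   0.17 -71.65] F [-0.   0.7 -2.5] gap 0.0454 n 8
[[0.3, [0.037, -0.0001, -0.0092], 0.039], [0.3, [0.0373, -0.0001, -0.0078], 0.039], [0.3, [0.0376, -0.0001, -0.0063], 0.039], [0.3, [0.0378, -0.0001, -0.0048], 0.039], [0.3, [0.0379, -0.0001, -0.0034], 0.039]]
[[0.3, [0.038, -0.0001, -0.0019], 0.039], [0.3, [0.0381, -0.0001, -0.0004], 0.039], [0.3, [0.0381, -0.0001, 0.001], 0.039]]
```

>>> {"op": "move_arm", "data": {
  "rows": [
    [0.3,[0.037,0,-0.009],0.039],
    [0.3,[0.037,0,-0.008],0.039],
    [0.3,[0.0375,0,-0.0065],0.039],
    [0.3,[0.038,0,-0.005],0.039],
    [0.3,[0.038,0,-0.0035],0.039]
  ]
}}

```text
clock: 4.65
tool_pos: [0.5102, 0.1129, 0.1423]
eef_rot: [-90.1, 0.3, -82.7]
contact_force: [0.3, 0.6, -1.5]
finger_gap: 0.0451
```

```bash
python3 plan.py .5217 0 .15 -89.4 .04 .3
```

```text
t4.65 [0.5102 0.1129 0.1423] [-90.11   0.3  -82.66] F [ 0.3  0.6 -1.5] gap 0.0451 n 3
[[0.3, [0.0378, -0.0027, -0.001], 0.039], [0.3, [0.0378, -0.0027, 0.0005], 0.039], [0.3, [0.0378, -0.0027, 0.0019], 0.039]]
```

>>> {"op": "move_arm", "data": {
  "rows": [
    [0.3,[0.037,-0.003,-0.001],0.039],
    [0.3,[0.037,-0.003,0],0.039],
    [0.3,[0.03,-0.002,0.002],0.025],
    [0.3,[0,0,0],0],
    [0.3,[0,0,0],0]
  ]
}}

```text
clock: 5.15
tool_pos: [0.5142, 0.0002, 0.1404]
eef_rot: [-91.0, 0.2, -89.2]
contact_force: [0.3, 0.9, -2.3]
finger_gap: 0.0453
```

```bash
python3 - <<'E'
from wr import *
import plan
plan.plan([.5217,0,.15],-89.4,.04,.3)
s,f,P=wrist("d1"); np.savez("d1.npz",P=P)
print(s["tool_pos"],s["eef_rot"])
E
```

```text
t5.15 [5.142e-01 2.000e-04 1.404e-01] [-91.     0.18 -89.24] F [ 0.3  0.9 -2.3] gap 0.0453 n 1
[[0.3, [0.0002, -0.0098, 0.0073], 0.003]]
[5.14191952e-01 1.53354453e-04 1.40368610e-01] [-90.9964162    0.1788395  -89.23875064]
```

View pics/d1.png

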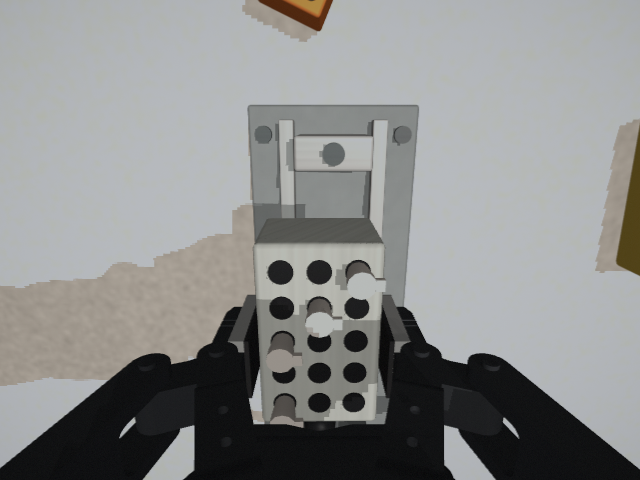

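The wrist view shows the held block straight between the pads (centre about (318,325)). The stop is at (334,152) and the rails at (287,165) and (380,165).

```bash
python3 - <<'E'
from h import *
P=np.load("d1.npz")["P"]
def R(v0,v1,u0,u1,z0,z1,n):
    Q=P[v0:v1,u0:u1].reshape(-1,3);Q=Q[(Q[:,2]>z0)&(Q[:,2]<z1)]
    r=cv2.minAreaRect((Q[:,:2]*1000).astype(np.float32));print(n,len(Q),[np.round(x,1) for x in r],"z",Q[:,2].mean().round(4),"x",np.percentile(Q[:,0],[1,99]).round(4),"y",np.percentile(Q[:,1],[1,99]).round(4))
R(130,178,290,376,.038,.055,"stop")
R(120,220,270,298,.017,.027,"railL")
R(120,215,368,395,.017,.027,"railR")
R(100,200,240,425,.005,.014,"base")
R(235,420,250,385,.145,.17,"block")
Q=P[235:425,250:390].reshape(-1,3);print(np.nanpercentile(Q[:,2],[5,30,50,70,95]))
print([P[v,334].round(4).tolist() for v in range(160,190,3)])
E
```

```text
stop 2836 [array([520.7,  59.3]), array([50. , 21.6]), np.float64(0.9)] z 0.0466 x [0.4962 0.5448] y [0.0485 0.0701]
railL 1432 [array([488.9,  44.5]), array([10.1, 68.2]), np.float64(0.7)] z 0.022 x [0.4839 0.4939] y [0.0119 0.0784]
railR 1362 [array([552.7,  47. ]), array([10.3, 65. ]), np.float64(0.8)] z 0.0221 x [0.5475 0.5577] y [0.0153 0.0794]
base 10295 [array([520.7,  56.3]), array([120.3,  67.4]), np.float64(1.0)] z 0.0102 x [0.4618 0.5794] y [0.0231 0.0897]
block 20351 [array([513.4,   0.9]), array([54.1, 75.8]), np.float64(0.5)] z 0.1635 x [0.4914 0.537 ] y [-0.0348  0.0384]
[0.01063867 0.16321079 0.16376537 0.16438017 0.17587972]
[[0.5212, 0.0553, 0.0499], [0.5213, 0.0535, 0.05], [0.5214, 0.0514, 0.0475], [0.5215, 0.0492, 0.045], [0.5224, 0.0431, 0.0116], [0.5224, 0.041, 0.0117], [0.5226, 0.0384, 0.0091], [0.5226, 0.0363, 0.0097], [0.5226, 0.0343, 0.0112], [0.5227, 0.0319, 0.0102]]
```

>>> {"op": "move_arm", "data": {
  "rows": [
    [0.3,[0,0.02,0.0075],-0.004],
    [0.3,[0,0.025,0],0],
    [0.3,[0,0.005,0],0],
    [0.3,[0,0,0],0]
  ]
}}

```text
clock: 5.6
tool_pos: [0.5199, 0.0047, 0.0872]
eef_rot: [-91.1, 0.2, -88.6]
contact_force: [1.0, -0.3, -2.2]
finger_gap: 0.0454
```

```bash
python3 plan.py .5215 0 .025 -89.15 .02 .3
```

```text
t5.60 [0.5199 0.0047 0.0872] [-91.11   0.23 -88.6 ] F [ 1.  -0.3 -2.2] gap 0.0454 n 4
[[0.3, [0.0012, 0.0155, 0.0007], 0.002], [0.3, [0.0012, 0.0155, 0.0007], 0.002], [0.3, [0.0012, 0.0155, 0.0007], 0.002], [0.3, [0.0012, 0.0155, 0.0007], 0.002]]
```

>>> {"op": "move_arm", "data": {
  "rows": [
    [0.3,[0.004,0.018,0.001],0.01],
    [0.3,[0.003,0.018,0.0005],0],
    [0.3,[0.001,0,0],0],
    [0.3,[0,0,0],0]
  ]
}}

```text
clock: 6.0
tool_pos: [0.5229, -0.0006, 0.0536]
eef_rot: [-90.9, 0.2, -88.9]
contact_force: [0.7, -0.8, -2.3]
finger_gap: 0.0449
```

```bash
python3 plan.py .5215 0 .025 -89.15 .02 .3
```

```text
t6.00 [ 0.5229 -0.0006  0.0536] [-90.89   0.25 -88.92] F [ 0.7 -0.8 -2.3] gap 0.0449 n 2
[[0.3, [-0.0002, 0.0143, -0.0005], 0.002], [0.3, [-0.0002, 0.0143, -0.0005], 0.002]]
```

>>> {"op": "move_arm", "data": {
  "rows": [
    [0.3,[0.001,0.009,-0.001],0.003],
    [0.3,[0.001,0.004,-0.0005],0],
    [0.3,[0,0,0],0]
  ]
}}

```text
clock: 6.3
tool_pos: [0.5231, -0.002, 0.0424]
eef_rot: [-90.6, 0.3, -89.0]
contact_force: [-0.5, 1.0, -2.1]
finger_gap: 0.0455
```

```bash
python3 plan.py .5215 0 .025 -89.15 .02 .3
python3 - <<'E'
from wr import *
s,f,P=wrist("e1")
E
```

```text
t6.30 [ 0.5231 -0.002   0.0424] [-90.63   0.25 -89.05] F [-0.5  1.  -2.1] gap 0.0455 n 1
[[0.3, [-0.002, 0.0174, -0.0014], 0.002]]
```

View pics/e1.png

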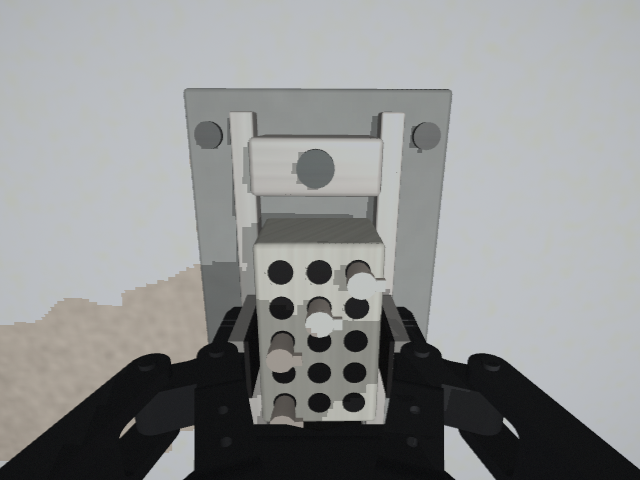

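The block sits between the rails (rails at (247,180) and (388,180)), and its front edge is clear of the stop at (315,168). I continue down slowly.

>>> {"op": "move_arm", "data": {
  "rows": [
    [0.3,[-0.001,0.006,-0.0015],0],
    [0.3,[0,0.004,0],0],
    [0.3,[0,0,0],0]
  ]
}}

```text
clock: 6.65
tool_pos: [0.5219, -0.0009, 0.0324]
eef_rot: [-90.6, 0.3, -89.1]
contact_force: [-0.1, 0.3, -2.2]
finger_gap: 0.0451
```

```bash
python3 plan.py .5215 0 .025 -89.15 .02 .3
```

```text
t6.65 [ 0.5219 -0.0009  0.0324] [-90.56   0.26 -89.05] F [-0.1  0.3 -2.2] gap 0.0451 n 1
[[0.3, [-0.0009, 0.0074, -0.0003], 0.002]]
```

>>> {"op": "move_arm", "data": {
  "rows": [
    [0.3,[0,0.004,0],0],
    [0.3,[0,0.002,0],0],
    [0.3,[0,0,0],0]
  ]
}}

```text
clock: 6.95
tool_pos: [0.5217, -0.0009, 0.0257]
eef_rot: [-90.6, 0.3, -89.1]
contact_force: [0.3, 0.1, -1.8]
finger_gap: 0.0451
```

>>> {"op": "move_arm", "data": {
  "rows": [
    [0.3,[0,0.0015,0],0],
    [0.3,[0,0,0],0]
  ]
}}

```text
clock: 7.15
tool_pos: [0.5221, -0.0009, 0.0258]
eef_rot: [-90.5, 0.3, -89.1]
contact_force: [-0.0, -0.3, -2.3]
finger_gap: 0.0456
```

>>> {"op": "move_arm", "data": {
  "rows": [
    [0.3,[0,0.002,0],0],
    [0.3,[0,0,0],0]
  ]
}}

```text
clock: 7.35
tool_pos: [0.5228, -0.0009, 0.0257]
eef_rot: [-90.4, 0.3, -89.1]
contact_force: [0.7, 0.2, -3.5]
finger_gap: 0.0451
```

>>> {"op": "move_arm", "data": {
  "rows": [
    [0.3,[0,0.0015,0],0],
    [0.3,[0,0,0],0]
  ]
}}

```text
clock: 7.55
tool_pos: [0.5233, -0.001, 0.0253]
eef_rot: [-90.3, 0.3, -89.1]
contact_force: [-0.6, -0.4, -3.3]
finger_gap: 0.0451
```

>>> {"op": "move_arm", "data": {
  "rows": [
    [0.3,[0,0.001,-0.001],0],
    [0.7,[0,0,0],0],
    [0.9,[0,0,0],0],
    [0.9,[0,0,0],0],
    [0.9,[0,0,0],0]
  ]
}}

```text
clock: 8.05
tool_pos: [0.524, -0.001, 0.0246]
eef_rot: [-90.1, 0.3, -89.1]
contact_force: [0.4, -0.0, 1.0]
finger_gap: 0.0766
```

>>> {"op": "move_arm", "data": {
  "rows": [
    [0.9,[0,0,0],0],
    [0.9,[0,-0.02,0],0],
    [0.9,[0,-0.04,0],0],
    [0.9,[0,-0.05,0],0],
    [0.9,[0,-0.04,0],0]
  ]
}}

```text
clock: 8.55
tool_pos: [0.5184, -0.0016, 0.1716]
eef_rot: [-91.2, 0.3, -89.1]
contact_force: [1.0, 0.5, -0.1]
finger_gap: 0.0772
```

```bash
python3 - <<'E'
from wr import *
import plan
plan.plan([.5217,0,.15],-89.4,.04,.3)
s,f,P=wrist("g1")
def R(v0,v1,u0,u1,z0,z1,n):
    Q=P[v0:v1,u0:u1].reshape(-1,3);Q=Q[(Q[:,2]>z0)&(Q[:,2]<z1)&(Q[:,0]>.49)&(Q[:,0]<.555)]
    r=cv2.minAreaRect((Q[:,:2]*1000).astype(np.float32));print(n,len(Q),[np.round(x,1) for x in r],"z",Q[:,2].mean().round(4),"y",np.percentile(Q[:,1],[1,99]).round(4))
Q=P.reshape(-1,3)
m=(abs(Q[:,0]-.522)<.03)&(Q[:,2]>.04)&(Q[:,2]<.053)
for a,b,n in((-.05,.044,"block"),(.044,.08,"stop"),(-.1,-.05,"jaw")):
    q=Q[m&(Q[:,1]>a)&(Q[:,1]<b)]
    if len(q)>20: print(n,len(q),cv2.minAreaRect((q[:,:2]*1000).astype(np.float32)),q[:,2].mean())
E
```

```text
t8.55 [ 0.5184 -0.0016  0.1716] [-91.16   0.27 -89.06] F [ 1.   0.5 -0.1] gap 0.0772 n 1
[[0.3, [-0.0014, 0.0216, 0.0038], 0.006]]
block 5324 ((522.7793579101562, -0.7992744445800781), (46.13399887084961, 76.0291976928711), 0.909116268157959) 0.048121092450863656
stop 2248 ((520.5841064453125, 59.115074157714844), (50.061885833740234, 22.149478912353516), 0.7652032375335693) 0.0465527862620483
jaw 1721 ((522.2225341796875, -80.4532470703125), (49.81468963623047, 24.84372901916504), 0.977945864200592) 0.04580572387326526
```

View pics/g1.png

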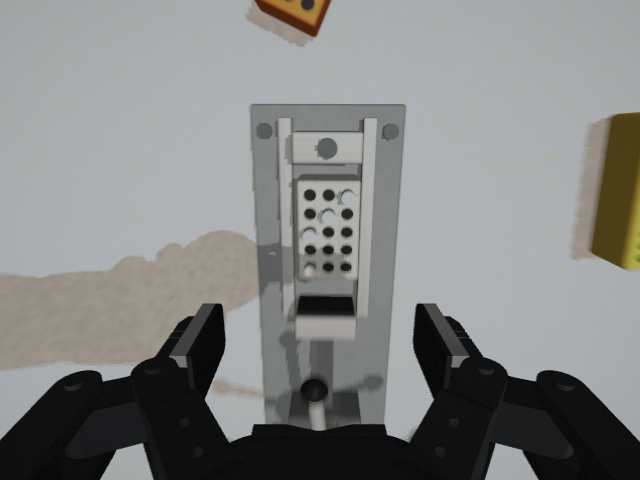

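Block is flat in the bed (top at 48 mm), parallel to the clamp: about 11 mm to the stop face, 30 mm to the jaw. Next I close the gripper and go to the wheel's near side, behind the spoke at about 168°.

```bash
python3 plan.py .4844 -.1418 .16 -98 .04 0
```

```text
t8.60 [ 0.5222 -0.0016  0.178 ] [-90.57   0.26 -89.06] F [1.9 0.2 3.6] gap 0.0767 n 4
[[0.0, [0.0349, 0.0044, -0.01], 0.039], [0.0, [0.0353, 0.0044, -0.0086], 0.039], [0.0, [0.0356, 0.0044, -0.0072], 0.039], [0.0, [0.0358, 0.0044, -0.0058], 0.039]]
```

>>> {"op": "move_arm", "data": {
  "rows": [
    [0,[0.035,0.004,-0.01],0.039],
    [0,[0.035,0.004,-0.0085],0.039],
    [0,[0.0355,0.004,-0.007],0.039],
    [0,[0.03,0.004,-0.006],0.03],
    [0,[0,0,0],0]
  ],
  "squeeze": 40
}}

```text
clock: 9.1
tool_pos: [0.489, -0.1392, 0.1651]
eef_rot: [-89.9, 0.2, -97.6]
contact_force: [-0.6, 1.3, -0.3]
finger_gap: 0.0038
```

```bash
python3 plan.py .4844 -.1418 .13 -98 .02 0
python3 - <<'E'
from wr import *
s,f,P=wrist("i1")
from cell import eyes
t=eyes.grab_frame("top");cv2.imwrite("pics/i1t.png",cv2.resize(t["pixels"][200:350,280:480],None,fx=4,fy=4))
E
```

```text
t9.10 [ 0.489  -0.1392  0.1651] [-89.88   0.18 -97.55] F [-0.6  1.3 -0.3] gap 0.0038 n 2
[[0.0, [0.0016, 0.0175, -0.0022], 0.004], [0.0, [0.0016, 0.0175, -0.0022], 0.004]]
```

View pics/i1.png

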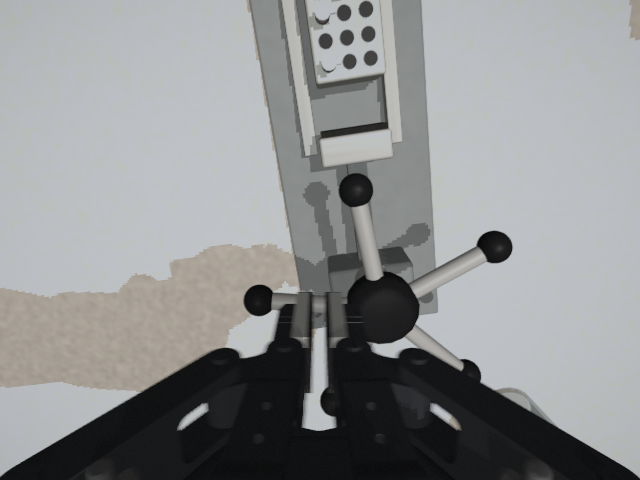

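View pics/i1t.png

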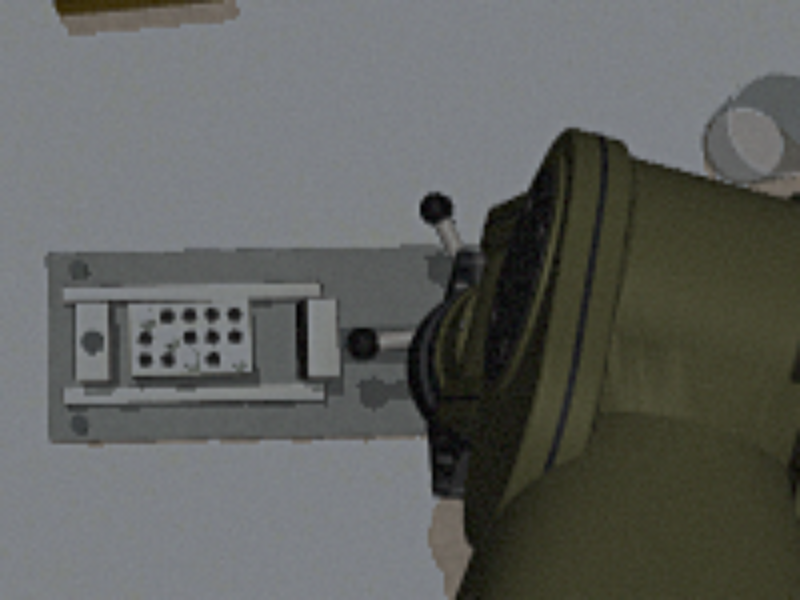

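>>> {"op": "move_arm", "data": {
  "rows": [
    [0,[0.002,0.018,-0.0025],0.004],
    [0,[0.002,0.018,-0.002],0.003],
    [0,[0,0.005,0],0],
    [0,[0,0,0],0]
  ]
}}

```text
clock: 9.6
tool_pos: [0.4878, -0.1366, 0.1241]
eef_rot: [-89.7, 0.4, -97.4]
contact_force: [-0.1, 0.1, -0.3]
finger_gap: 0.0001
```

```bash
python3 plan.py .4844 -.1418 .083 -98 .02 0
```

```text
t9.60 [ 0.4878 -0.1366  0.1241] [-89.66   0.38 -97.45] F [-0.1  0.1 -0.3] gap 0.0001 n 3
[[0.0, [0.002, 0.0137, -0.001], 0.003], [0.0, [0.002, 0.0137, -0.001], 0.003], [0.0, [0.002, 0.0137, -0.001], 0.003]]
```

>>> {"op": "move_arm", "data": {
  "rows": [
    [0,[0.004,0.013,-0.002],0.004],
    [0,[0.003,0.013,-0.002],0.003],
    [0,[0.001,0.01,-0.001],0],
    [0,[0,0.004,0],0],
    [0,[0,0,0],0]
  ]
}}

```text
clock: 10.1
tool_pos: [0.4862, -0.1413, 0.0858]
eef_rot: [-89.3, 0.4, -97.5]
contact_force: [-0.3, 0.4, -1.0]
finger_gap: 0.0002
```

```bash
python3 plan.py .4844 -.1418 .083 -98 .02 0
python3 - <<'E'
from wr import *
s,f,P=wrist("i2")
from cell import eyes
t=eyes.grab_frame("scene");cv2.imwrite("pics/i2s.png",cv2.resize(t["pixels"][170:330,150:350],None,fx=4,fy=3.75))
E
```

```text
t10.10 [ 0.4862 -0.1413  0.0858] [-89.32   0.4  -97.52] F [-0.3  0.4 -1. ] gap 0.0002 n 1
[[0.0, [0.0007, 0.0028, -0.0018], 0.008]]
```

View pics/i2.png

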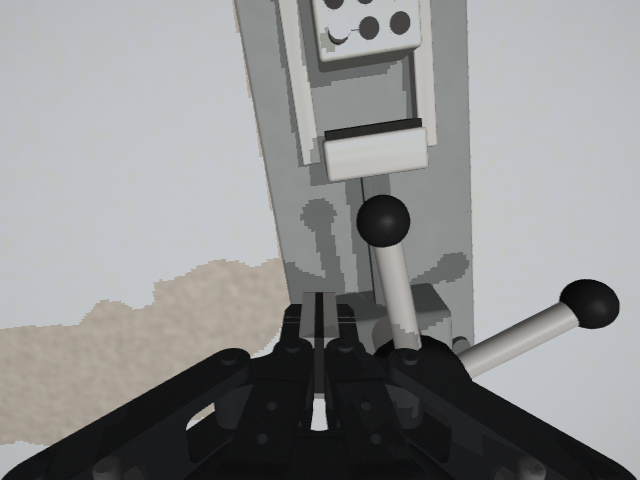

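View pics/i2s.png

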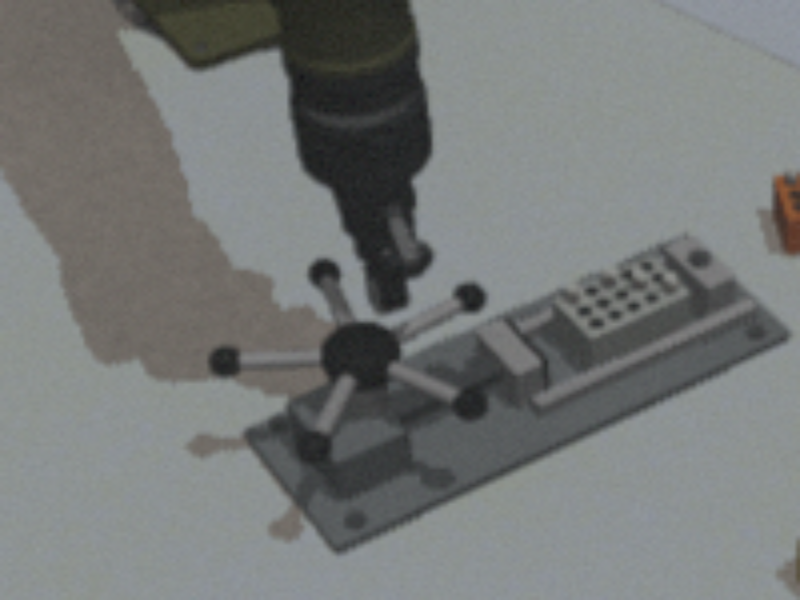

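The scene crop shows the closed fingers at (390,300), in the pocket between the spokes at (325,270) and (470,297), clear of the hub. I write a helper for arc strokes.

```bash
cat > stroke.py <<'E'
import sys, numpy as np
from cell import sensors
from scipy.spatial.transform import Rotation as Ro
W=np.array([.5238,-.179]); r0=.046; off=.0165; Z=.081
def run(step,n,psi_from=None,out=True):
    s=sensors.sense(); p=np.array(s["tool_pos"]); R=Ro.from_euler("xyz",s["eef_rot"],degrees=True); yaw=s["eef_rot"][2]
    rel=p[:2]-W; al=np.degrees(np.arctan2(rel[1],rel[0])); psi=(al+np.degrees(np.arctan2(off,r0)))%360
    F=np.array(s["contact_force"]); t=np.array([-rel[1],rel[0]])/np.hypot(*rel)
    mom=rel[0]*F[1]-rel[1]*F[0]
    print("t%.2f psi %.1f r %.4f (48.9) z %.4f yaw %.1f (want %.1f) F"%(s["clock"],psi,np.hypot(*rel),p[2],yaw,(psi+94)%360-360),F.round(1),"Ftan %.2f Frad %.2f"%(F[:2]@t,F[:2]@rel/np.hypot(*rel)),"torque",np.round(s["torque"],2),"tilt",np.round(s["eef_rot"][:2],1))
    rows=[];a=psi if psi_from is None else psi_from
    for i in range(n):
        a+=step; c,q=np.cos(np.radians(a)),np.sin(np.radians(a))
        tgt=np.array([*(W+r0*np.array([c,q])-off*np.array([-q,c])),Z])
        dy=(a+94-yaw+180)%360-180; dy=np.clip(dy,-8,8)
        rows.append([0,[round(float(x),4) for x in R.inv().apply(tgt-p)],round(-np.radians(dy),3)])
        p=tgt; yaw+=dy; R=R*Ro.from_rotvec([0,-np.radians(dy),0])
    print(rows)
if __name__=="__main__": run(float(sys.argv[1]),int(sys.argv[2]),*(float(x) for x in sys.argv[3:]))
E
python3 stroke.py 1 1 163
```

```text
t10.20 psi 154.5 r 0.0528 (48.9) z 0.0864 yaw -97.5 (want -111.5) F [0.7 0.9 0.9] Ftan -1.12 Frad 0.09 torque [-0.02  0.05  0.02] tilt [-89.3   0.4]
[[0, [0.0092, 0.0053, -0.0014], np.float64(0.078)]]
```

>>> {"op": "move_arm", "data": {
  "rows": [
    [0,[0.002,0.005,-0.001],0.008],
    [0,[0.004,0.001,-0.001],0],
    [0,[0.004,0,0],0],
    [0,[0.002,0,0],0],
    [0,[0,0,0],0]
  ]
}}

```text
clock: 10.7
tool_pos: [0.4839, -0.1545, 0.0812]
eef_rot: [-89.1, 0.4, -98.0]
contact_force: [-1.3, 0.4, -0.5]
finger_gap: 0.0002
```

```bash
python3 stroke.py 5 5
```

```text
t10.70 psi 168.2 r 0.0468 (48.9) z 0.0812 yaw -98.0 (want -97.8) F [-1.3  0.4 -0.5] Ftan 0.38 Frad 1.31 torque [0.03 0.01 0.06] tilt [-89.1   0.4]
[[0, [0.0031, 0.0001, -0.0035], np.float64(-0.091)], [0, [0.004, -0.0, -0.0015], np.float64(-0.087)], [0, [0.004, -0.0, -0.0015], np.float64(-0.087)], [0, [0.004, -0.0, -0.0015], np.float64(-0.087)], [0, [0.004, -0.0, -0.0015], np.float64(-0.087)]]
```

>>> {"op": "move_arm", "data": {
  "rows": [
    [0,[0.004,0,-0.0035],-0.087],
    [0,[0.004,0,-0.0015],-0.087],
    [0,[0.004,0,-0.0015],-0.087],
    [0,[0.004,0,-0.0015],-0.087],
    [0,[0.004,0,-0.0015],-0.087]
  ]
}}

```text
clock: 11.2
tool_pos: [0.4756, -0.168, 0.0812]
eef_rot: [-88.6, 0.8, -71.9]
contact_force: [-0.5, 4.1, 3.0]
finger_gap: -0.0
```

```bash
python3 stroke.py 5 5
```

```text
t11.20 psi 186.9 r 0.0495 (48.9) z 0.0812 yaw -71.9 (want -79.1) F [-0.5  4.1  3. ] Ftan -3.85 Frad 1.40 torque [0.77 0.2  0.01] tilt [-88.6   0.8]
[[0, [0.0041, 0.0001, -0.0015], np.float64(0.037)], [0, [0.004, -0.0001, -0.0015], np.float64(-0.087)], [0, [0.004, -0.0001, -0.0015], np.float64(-0.087)], [0, [0.004, -0.0001, -0.0015], np.float64(-0.087)], [0, [0.004, -0.0001, -0.0015], np.float64(-0.087)]]
```

>>> {"op": "move_arm", "data": {
  "rows": [
    [0,[0.005,0,-0.0015],-0.03],
    [0,[0.005,0,-0.0015],-0.07],
    [0,[0.005,0,-0.0015],-0.08],
    [0,[0.005,0,-0.0015],-0.08],
    [0,[0.005,0,-0.0015],-0.08]
  ]
}}

```text
clock: 11.7
tool_pos: [0.4749, -0.187, 0.0809]
eef_rot: [-88.1, 1.2, -51.5]
contact_force: [-2.1, 3.9, 3.6]
finger_gap: 0.0002
```

```bash
python3 stroke.py 5 5
```

```text
t11.70 psi 209.0 r 0.0495 (48.9) z 0.0809 yaw -51.5 (want -57.0) F [-2.1  3.9  3.6] Ftan -4.20 Frad 1.42 torque [0.64 0.45 0.01] tilt [-88.1   1.2]
[[0, [0.0041, -0.0003, -0.0013], np.float64(0.009)], [0, [0.004, -0.0001, -0.0015], np.float64(-0.087)], [0, [0.004, -0.0001, -0.0015], np.float64(-0.087)], [0, [0.004, -0.0001, -0.0015], np.float64(-0.087)], [0, [0.004, -0.0001, -0.0015], np.float64(-0.087)]]
```

>>> {"op": "move_arm", "data": {
  "rows": [
    [0,[0.005,0,-0.0015],-0.04],
    [0,[0.005,0,-0.0015],-0.08],
    [0,[0.005,0,-0.0015],-0.08],
    [0,[0.005,0,-0.0015],-0.08],
    [0,[0,0,0],0]
  ]
}}

```text
clock: 12.2
tool_pos: [0.4785, -0.2008, 0.08]
eef_rot: [-87.6, 1.5, -34.7]
contact_force: [0.7, -0.8, 1.1]
finger_gap: -0.0004
```

```bash
python3 stroke.py 5 1
```

```text
t12.20 psi 225.4 r 0.0503 (48.9) z 0.0800 yaw -34.7 (want -40.6) F [ 0.7 -0.8  1.1] Ftan 1.00 Frad -0.25 torque [-0.05 -0.   -0.04] tilt [-87.6   1.5]
[[0, [0.0045, -0.0012, -0.0007], np.float64(0.016)]]
```

>>> {"op": "move_arm", "data": {
  "rows": [
    [0,[-0.006,0,0],0],
    [0,[-0.002,-0.02,0],0],
    [0,[0,-0.03,0],0],
    [0,[0,-0.03,0],0],
    [0,[0,0,0],0]
  ]
}}

```text
clock: 12.7
tool_pos: [0.4697, -0.199, 0.1615]
eef_rot: [-87.6, 1.6, -35.1]
contact_force: [0.5, 0.5, 0.3]
finger_gap: 0.0004
```

```bash
cat > look.py <<'E'
import sys
from wr import *
name=sys.argv[1]
s,f,P=wrist(name); Q=P.reshape(-1,3); W=np.array([.5238,-.179])
d=Q[:,:2]-W; r=np.hypot(*d.T); m=(abs(Q[:,2]-.1)<.008)&(r>.032)&(r<.088)
# exclude points near own fingers/gripper
m&=np.hypot(*(Q[:,:2]-s["tool_pos"][:2]).T)>.025
a=np.degrees(np.arctan2(d[m,1],d[m,0]))%360
print(np.histogram(a,bins=np.arange(0,361,12))[0])
h=a%72; ph=np.degrees(np.angle(np.mean(np.exp(5j*np.radians(a)))))/5; print("spokes at",((ph+72*np.arange(5))%360).round(1),m.sum())
for n,x,y0,y1 in(("jaw",.522,-.11,-.02),("stop",.521,.045,.08)):
    q=Q[(abs(Q[:,0]-x)<.03)&(Q[:,1]>y0)&(Q[:,1]<y1)&(Q[:,2]>.044)&(Q[:,2]<.0465+.003)]
    if len(q)>20: print(n,len(q),cv2.minAreaRect((q[:,:2]*1000).astype(np.float32)))
E
python3 look.py k1; python3 plan.py .4925 -.135 .15 -112 .02 0
```

```text
[ 354  400    0    0    0    0  841 1106    0    0    0    0 1075 1027
    0    0    0    0  948  175    0    0    0    0  142    3    0    0
    0    3]
spokes at [ 11.1  83.1 155.1 227.1 299.1] 6074
jaw 3796 ((521.742919921875, -49.324440002441406), (50.23759078979492, 58.569679260253906), 0.13450582325458527)
t12.75 [ 0.4686 -0.1985  0.1598] [-87.67   1.74 -35.13] F [ 0.1  0.3 -0.5] gap 0.0003 n 10
[[0.0, [-0.0017, 0.0013, 0.0065], 0.134], [0.0, [-0.0025, 0.0013, 0.0062], 0.134], [0.0, [-0.0033, 0.0013, 0.0058], 0.134], [0.0, [-0.0041, 0.0013, 0.0053], 0.134], [0.0, [-0.0048, 0.0013, 0.0047], 0.134]]
[[0.0, [-0.0054, 0.0013, 0.0041], 0.134], [0.0, [-0.0059, 0.0013, 0.0033], 0.134], [0.0, [-0.0062, 0.0013, 0.0025], 0.134], [0.0, [-0.0065, 0.0013, 0.0016], 0.134], [0.0, [-0.0067, 0.0013, 0.0008], 0.134]]
```

View pics/k1.png

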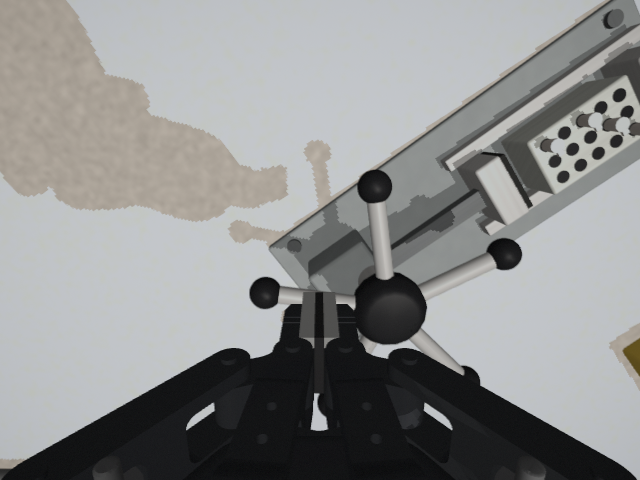

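The wheel has turned 59° and its spokes are now at 155° and 227°. The jaw has moved towards the block. Next I push the spoke at 155°.

>>> {"op": "move_arm", "data": {
  "rows": [
    [0,[-0.002,0.001,0.0065],0.134],
    [0,[-0.0025,0.001,0.006],0.134],
    [0,[-0.0035,0.001,0.006],0.134],
    [0,[-0.004,0.001,0.0055],0.134],
    [0,[-0.005,0.001,0.005],0.134]
  ]
}}

```text
clock: 13.25
tool_pos: [0.4776, -0.1644, 0.1519]
eef_rot: [-89.6, 3.0, -75.4]
contact_force: [-0.5, 0.0, -0.0]
finger_gap: -0.0002
```

>>> {"op": "move_arm", "data": {
  "rows": [
    [0,[-0.0055,0.001,0.004],0.134],
    [0,[-0.006,0.001,0.0035],0.134],
    [0,[-0.006,0.001,0.0025],0.134],
    [0,[-0.0065,0.001,0.0015],0.13],
    [0,[-0.0065,0,0.001],0.1]
  ]
}}

```text
clock: 13.75
tool_pos: [0.4865, -0.1299, 0.1427]
eef_rot: [-92.1, 2.5, -113.5]
contact_force: [0.2, 0.8, 0.1]
finger_gap: -0.0
```

```bash
python3 plan.py .4925 -.135 .11 -111 .02 0;python3 plan.py .4925 -.135 .081 -111 .02 0
```

```text
t13.75 [ 0.4865 -0.1299  0.1427] [ -92.07    2.51 -113.52] F [0.2 0.8 0.1] gap -0.0000 n 2
[[0.0, [0.0018, 0.0161, 0.0044], -0.022], [0.0, [0.0019, 0.0161, 0.0043], -0.022]]
t13.75 [ 0.4865 -0.1299  0.1427] [ -92.07    2.51 -113.52] F [0.2 0.8 0.1] gap -0.0000 n 4
[[0.0, [0.0012, 0.0153, 0.0024], -0.011], [0.0, [0.0013, 0.0153, 0.0024], -0.011], [0.0, [0.0013, 0.0153, 0.0024], -0.011], [0.0, [0.0013, 0.0153, 0.0024], -0.011]]
```

>>> {"op": "move_arm", "data": {
  "rows": [
    [0,[0.002,0.013,0.004],-0.022],
    [0,[0.002,0.013,0.003],-0.015],
    [0,[0.001,0.008,0.001],0],
    [0,[0,0,0],0]
  ]
}}

```text
clock: 14.15
tool_pos: [0.4886, -0.1335, 0.1032]
eef_rot: [-92.3, 2.6, -111.5]
contact_force: [-0.2, 0.4, 0.8]
finger_gap: -0.0
```

```bash
python3 plan.py .4925 -.135 .081 -111 .02 0
```

```text
t14.15 [ 0.4886 -0.1335  0.1032] [ -92.29    2.56 -111.53] F [-0.2  0.4  0.8] gap -0.0000 n 2
[[0.0, [0.0005, 0.011, 0.0025], -0.005], [0.0, [0.0005, 0.011, 0.0025], -0.005]]
```

>>> {"op": "move_arm", "data": {
  "rows": [
    [0,[0.002,0.009,0.004],-0.005],
    [0,[0.001,0.009,0.003],0],
    [0,[0,0.003,0.001],0],
    [0,[0,0,0],0]
  ]
}}

```text
clock: 14.55
tool_pos: [0.4946, -0.1383, 0.0799]
eef_rot: [-92.3, 2.6, -111.3]
contact_force: [-0.5, -0.3, -0.0]
finger_gap: -0.0
```

```bash
python3 stroke.py 1 1 153
```

```text
t14.55 psi 145.4 r 0.0501 (48.9) z 0.0799 yaw -111.3 (want -120.6) F [-0.5 -0.3 -0. ] Ftan 0.56 Frad 0.05 torque [-0.05 -0.02 -0.01] tilt [-92.3   2.6]
[[0, [0.007, -0.0013, -0.0026], np.float64(0.012)]]
```

>>> {"op": "move_arm", "data": {
  "rows": [
    [0,[0.004,-0.001,-0.0015],0],
    [0,[0.004,0,-0.0015],-0.02],
    [0,[0.005,0,-0.0015],-0.06],
    [0,[0.005,0,-0.0015],-0.08],
    [0,[0.005,0,-0.0015],-0.08]
  ]
}}

```text
clock: 15.05
tool_pos: [0.4821, -0.1548, 0.0813]
eef_rot: [-91.3, 3.7, -96.7]
contact_force: [2.0, 4.5, -1.6]
finger_gap: 0.0001
```

```bash
python3 stroke.py 5 5
```

```text
t15.05 psi 169.6 r 0.0482 (48.9) z 0.0813 yaw -96.7 (want -96.4) F [ 2.   4.5 -1.6] Ftan -4.91 Frad 0.53 torque [ 0.8  -0.36  0.02] tilt [-91.3   3.7]
[[0, [0.0037, 0.0001, -0.0021], np.float64(-0.093)], [0, [0.004, -0.0002, -0.0015], np.float64(-0.087)], [0, [0.004, -0.0002, -0.0015], np.float64(-0.087)], [0, [0.004, -0.0003, -0.0015], np.float64(-0.087)], [0, [0.004, -0.0003, -0.0015], np.float64(-0.087)]]
```

>>> {"op": "move_arm", "data": {
  "rows": [
    [0,[0.005,0,-0.002],-0.08],
    [0,[0.005,0,-0.0015],-0.08],
    [0,[0.005,0,-0.0015],-0.08],
    [0,[0.005,0,-0.0015],-0.08],
    [0,[0.004,0,-0.0015],-0.08]
  ]
}}

```text
clock: 15.55
tool_pos: [0.4757, -0.1737, 0.0816]
eef_rot: [-89.0, 4.6, -72.4]
contact_force: [1.1, 3.9, -0.3]
finger_gap: 0.0
```

```bash
python3 stroke.py 5 5
```

```text
t15.55 psi 193.4 r 0.0484 (48.9) z 0.0816 yaw -72.4 (want -72.6) F [ 1.1  3.9 -0.3] Ftan -4.02 Frad -0.66 torque [ 0.75 -0.25 -0.01] tilt [-89.    4.6]
[[0, [0.0038, 0.0003, -0.002], np.float64(-0.083)], [0, [0.004, -0.0003, -0.0015], np.float64(-0.087)], [0, [0.004, -0.0004, -0.0015], np.float64(-0.087)], [0, [0.004, -0.0003, -0.0015], np.float64(-0.087)], [0, [0.004, -0.0003, -0.0015], np.float64(-0.087)]]
```

>>> {"op": "move_arm", "data": {
  "rows": [
    [0,[0.005,0,-0.002],-0.08],
    [0,[0.005,0,-0.0015],-0.08],
    [0,[0.004,0,-0.0015],-0.08],
    [0,[0,0,0],0],
    [0,[-0.006,0,0],0]
  ]
}}

```text
clock: 16.05
tool_pos: [0.4723, -0.1807, 0.0827]
eef_rot: [-87.5, 4.6, -57.8]
contact_force: [-0.1, -0.0, 1.3]
finger_gap: -0.0
```

>>> {"op": "move_arm", "data": {
  "rows": [
    [0,[-0.003,-0.02,0],0],
    [0,[0,-0.03,0],0],
    [0,[0,-0.03,0],0],
    [0,[0,0,0],0]
  ]
}}

```text
clock: 16.45
tool_pos: [0.4681, -0.1843, 0.1649]
eef_rot: [-87.7, 4.7, -58.1]
contact_force: [0.3, -0.1, 0.6]
finger_gap: -0.0
```

```bash
python3 look.py m1; python3 stroke.py 1 1
```

```text
[   0    0    0    0  170 1747   10    0    0    0  168 1807   41    0
    0    0  249  719    0    0    0    0   59   68    0    0    0    0
  334 1118]
spokes at [352.4  64.4 136.4 208.4 280.4] 6490
jaw 4077 ((521.913818359375, -42.07960510253906), (50.255409240722656, 44.50553894042969), 0.5276951789855957)
stop 213 ((538.8677978515625, 49.25171661376953), (18.839204788208008, 7.888850212097168), 32.152835845947266)
t16.50 psi 204.5 r 0.0569 (48.9) z 0.1632 yaw -58.1 (want -61.5) F [-0.6 -0.5 -1.3] Ftan 0.43 Frad 0.61 torque [-0.04  0.02  0.02] tilt [-87.8   4.8]
[[0, [0.0113, 0.0817, 0.0037], np.float64(0.042)]]
```

View pics/m1.png

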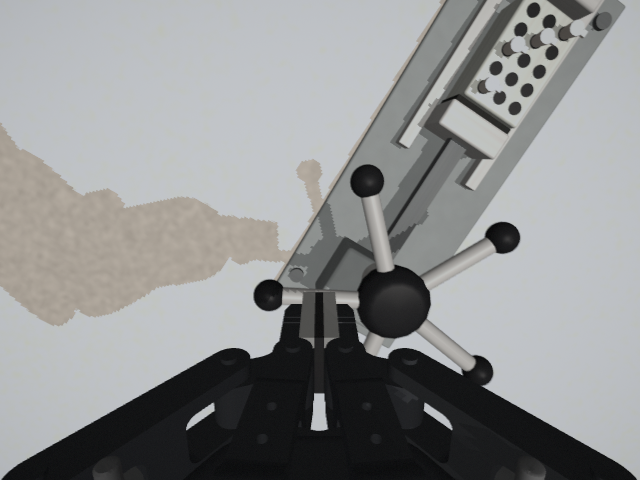

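Now 112° turned, and the jaw is about to touch the block, with roughly 42° left. I go to the spoke at 136° for the last, slow push.

```bash
python3 plan.py .509 -.132 .145 -125 .02 0
```

```text
t16.50 [ 0.4671 -0.1837  0.1632] [-87.81   4.8  -58.1 ] F [-0.6 -0.5 -1.3] gap -0.0001 n 9
[[0.0, [-0.0022, 0.0025, 0.0069], 0.13], [0.0, [-0.0031, 0.0025, 0.0066], 0.13], [0.0, [-0.0039, 0.0025, 0.0061], 0.13], [0.0, [-0.0047, 0.0025, 0.0055], 0.13], [0.0, [-0.0054, 0.0025, 0.0049], 0.13]]
[[0.0, [-0.006, 0.0025, 0.0041], 0.13], [0.0, [-0.0064, 0.0025, 0.0033], 0.13], [0.0, [-0.0068, 0.0025, 0.0025], 0.13], [0.0, [-0.0071, 0.0025, 0.0016], 0.13]]
```

>>> {"op": "move_arm", "data": {
  "rows": [
    [0,[-0.002,0.001,0.007],0.13],
    [0,[-0.003,0.001,0.0065],0.13],
    [0,[-0.004,0.001,0.006],0.13],
    [0,[-0.0045,0.001,0.0055],0.13],
    [0,[-0.0055,0.001,0.005],0.13]
  ]
}}

```text
clock: 17.0
tool_pos: [0.4873, -0.1545, 0.1564]
eef_rot: [-91.7, 5.1, -97.3]
contact_force: [-0.3, 0.1, -0.1]
finger_gap: 0.0003
```

>>> {"op": "move_arm", "data": {
  "rows": [
    [0,[-0.006,0.001,0.004],0.13],
    [0,[-0.0065,0.001,0.0035],0.13],
    [0,[-0.007,0.001,0.0025],0.13],
    [0,[-0.006,0.001,0.0015],0.1],
    [0,[0,0,0],0]
  ]
}}

```text
clock: 17.5
tool_pos: [0.5024, -0.1302, 0.1478]
eef_rot: [-94.5, 3.3, -126.8]
contact_force: [0.0, 0.1, -0.1]
finger_gap: 0.0002
```

```bash
python3 plan.py .509 -.132 .11 -125 .02 0
```

```text
t17.50 [ 0.5024 -0.1302  0.1478] [ -94.45    3.3  -126.81] F [ 0.   0.1 -0.1] gap 0.0002 n 2
[[0.0, [-0.0002, 0.0186, 0.0047], -0.016], [0.0, [-0.0001, 0.0186, 0.0047], -0.016]]
```

>>> {"op": "move_arm", "data": {
  "rows": [
    [0,[0.001,0.015,0.004],-0.01],
    [0,[0.001,0.015,0.004],-0.01],
    [0,[0,0.006,0.001],0],
    [0,[0,0,0],0]
  ]
}}

```text
clock: 17.9
tool_pos: [0.5047, -0.1334, 0.108]
eef_rot: [-94.5, 3.3, -125.2]
contact_force: [-0.3, 0.1, -0.9]
finger_gap: -0.0002
```

```bash
python3 plan.py .509 -.132 .081 -125 .02 0
```

```text
t17.90 [ 0.5047 -0.1334  0.108 ] [ -94.55    3.27 -125.24] F [-0.3  0.1 -0.9] gap -0.0002 n 2
[[0.0, [-0.001, 0.0134, 0.0024], -0.002], [0.0, [-0.001, 0.0134, 0.0024], -0.002]]
```

>>> {"op": "move_arm", "data": {
  "rows": [
    [0,[0,0.01,0.003],0],
    [0,[0,0.01,0.002],0],
    [0,[0,0.005,0.001],0],
    [0,[0,0,0],0]
  ]
}}

```text
clock: 18.3
tool_pos: [0.509, -0.1349, 0.0811]
eef_rot: [-94.5, 3.3, -125.2]
contact_force: [0.1, 0.0, 0.8]
finger_gap: 0.0003
```

```bash
python3 stroke.py 1 1 134; python3 look.py n1
```

```text
t18.30 psi 128.3 r 0.0465 (48.9) z 0.0811 yaw -125.2 (want -137.7) F [0.1 0.  0.8] Ftan -0.12 Frad 0.01 torque [-0.11 -0.02  0.  ] tilt [-94.5   3.3]
[[0, [0.0034, 0.0003, -0.005], np.float64(0.101)]]
[   2    0    0    0 1054 4267    5    0    0    0  637  175    0    0
    0    0    0    0    0    0    0    0    0    0    0    0    0    0
  450 5564]
spokes at [352.1  64.1 136.1 208.1 280.1] 12154
jaw 8747 ((521.9116821289062, -41.99092483520508), (50.178443908691406, 44.22464370727539), 0.44273847341537476)
```

View pics/n1.png

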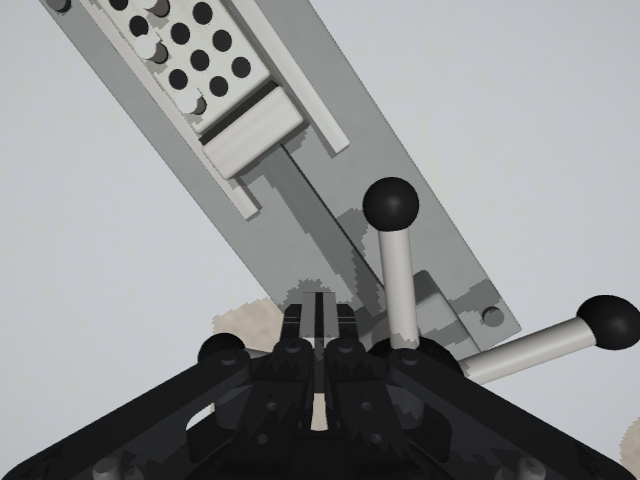

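The fingers are in the pocket at (320,330), behind the spoke whose ball shows at (222,350). The jaw is next to the block. I push gently.

>>> {"op": "move_arm", "data": {
  "rows": [
    [0,[0.003,0,-0.003],0],
    [0,[0.003,0,-0.002],0],
    [0,[0.004,0,-0.0015],-0.05],
    [0,[0.004,0,-0.0015],-0.07],
    [0,[0.004,0,-0.0015],-0.07]
  ]
}}

```text
clock: 18.85
tool_pos: [0.4954, -0.1415, 0.0825]
eef_rot: [-93.4, 4.8, -113.8]
contact_force: [2.5, 4.0, -2.7]
finger_gap: -0.0001
```

```bash
python3 stroke.py 4 5
```

```text
t18.85 psi 146.9 r 0.0471 (48.9) z 0.0825 yaw -113.8 (want -119.1) F [ 2.5  4.  -2.7] Ftan -4.43 Frad 1.67 torque [ 0.62 -0.57 -0.07] tilt [-93.4   4.8]
[[0, [0.0023, 0.0015, -0.003], np.float64(0.023)], [0, [0.0032, -0.0002, -0.0013], np.float64(-0.07)], [0, [0.0032, -0.0002, -0.0013], np.float64(-0.07)], [0, [0.0032, -0.0002, -0.0013], np.float64(-0.07)], [0, [0.0032, -0.0002, -0.0013], np.float64(-0.07)]]
```

>>> {"op": "move_arm", "data": {
  "rows": [
    [0,[0.0035,0.001,-0.0025],-0.03],
    [0,[0.0035,0,-0.0015],-0.06],
    [0,[0.0035,0,-0.0015],-0.06],
    [0,[0.0035,0,-0.0015],-0.06]
  ]
}}

```text
clock: 19.25
tool_pos: [0.4881, -0.1483, 0.083]
eef_rot: [-91.7, 6.1, -101.0]
contact_force: [2.6, 4.8, -2.2]
finger_gap: 0.0003
```

```bash
python3 stroke.py 2 5
```

```text
t19.25 psi 159.1 r 0.0471 (48.9) z 0.0830 yaw -101.0 (want -106.9) F [ 2.6  4.8 -2.2] Ftan -5.31 Frad 1.17 torque [ 0.69 -0.59 -0.05] tilt [-91.7   6.1]
[[0, [0.0008, 0.002, -0.0023], np.float64(0.069)], [0, [0.0016, -0.0001, -0.0007], np.float64(-0.035)], [0, [0.0016, -0.0001, -0.0007], np.float64(-0.035)], [0, [0.0016, -0.0001, -0.0007], np.float64(-0.035)], [0, [0.0016, -0.0002, -0.0007], np.float64(-0.035)]]
```

>>> {"op": "move_arm", "data": {
  "rows": [
    [0,[0.0025,0.001,-0.0015],0],
    [0,[0.0025,0,-0.001],-0.03],
    [0,[0.0025,0,-0.001],-0.04],
    [0,[0.0025,0,-0.001],-0.04]
  ]
}}

```text
clock: 19.65
tool_pos: [0.4842, -0.1543, 0.0831]
eef_rot: [-90.6, 6.8, -94.5]
contact_force: [2.5, 4.3, -1.3]
finger_gap: 0.0002
```

```bash
python3 stroke.py 2 1
```

```text
t19.65 psi 167.7 r 0.0467 (48.9) z 0.0831 yaw -94.5 (want -98.3) F [ 2.5  4.3 -1.3] Ftan -4.94 Frad 0.19 torque [ 0.67 -0.48 -0.01] tilt [-90.6   6.8]
[[0, [0.0008, 0.002, -0.0027], np.float64(0.031)]]
```

>>> {"op": "move_arm", "data": {
  "rows": [
    [0,[0.002,0.001,-0.001],-0.02],
    [0,[0.002,0,-0.001],-0.03],
    [0,[0.002,0,-0.001],-0.03]
  ]
}}

```text
clock: 19.95
tool_pos: [0.482, -0.1583, 0.0828]
eef_rot: [-89.8, 7.0, -89.8]
contact_force: [2.3, 4.7, -1.1]
finger_gap: -0.0
```

```bash
python3 stroke.py 2 1
```

```text
t19.95 psi 173.4 r 0.0467 (48.9) z 0.0828 yaw -89.8 (want -92.6) F [ 2.3  4.7 -1.1] Ftan -5.19 Frad -0.00 torque [ 0.72 -0.55 -0.09] tilt [-89.8   7. ]
[[0, [0.0008, 0.0017, -0.0027], np.float64(0.014)]]
```

>>> {"op": "move_arm", "data": {
  "rows": [
    [0,[0.0015,0,-0.001],-0.02],
    [0,[0.0015,0,-0.0008],-0.02]
  ]
}}

```text
clock: 20.15
tool_pos: [0.4808, -0.1604, 0.0828]
eef_rot: [-89.3, 7.2, -87.4]
contact_force: [3.1, 5.1, -0.1]
finger_gap: -0.0001
```

```bash
python3 stroke.py 2 1
```

```text
t20.15 psi 176.3 r 0.0468 (48.9) z 0.0828 yaw -87.4 (want -89.7) F [ 3.1  5.1 -0.1] Ftan -5.94 Frad -0.78 torque [ 0.76 -0.52 -0.01] tilt [-89.3   7.2]
[[0, [0.0009, 0.0017, -0.0026], np.float64(0.004)]]
```

>>> {"op": "move_arm", "data": {
  "rows": [
    [0,[0.0015,0,-0.0008],-0.015]
  ]
}}

```text
clock: 20.25
tool_pos: [0.4804, -0.1615, 0.0828]
eef_rot: [-89.2, 7.2, -86.5]
contact_force: [1.7, 4.9, -0.7]
finger_gap: 0.0001
```

>>> {"op": "move_arm", "data": {
  "rows": [
    [0,[0.0015,0,-0.0008],-0.015]
  ]
}}

```text
clock: 20.35
tool_pos: [0.4801, -0.1625, 0.0829]
eef_rot: [-89.0, 7.3, -85.7]
contact_force: [3.4, 5.1, -0.2]
finger_gap: -0.0001
```

```bash
python3 stroke.py 2 1
```

```text
t20.35 psi 179.1 r 0.0467 (48.9) z 0.0829 yaw -85.7 (want -86.9) F [ 3.4  5.1 -0.2] Ftan -5.96 Frad -1.43 torque [ 0.79 -0.52 -0.09] tilt [-89.    7.3]
[[0, [0.0009, 0.0017, -0.0027], np.float64(-0.014)]]
```

```bash
cat >> look.py <<'E'
q=Q[(abs(Q[:,0]-.522)<.015)&(Q[:,1]>-.08)&(Q[:,1]<.075)]
for lo,hi,n in((.0435,.0468,"jaw/stop top"),(.0469,.050,"block top")):
    y=q[(q[:,2]>lo)&(q[:,2]<hi),1]; print(n,(np.histogram(y,bins=np.arange(-.08,.076,.004))[0]))
E
python3 look.py o1
```

```text
[   0    0 1161 3988    0    0    0    0 1500 3503    0    0    0    0
  620    1    0    0    0    0    0    0    0    0    0    0    0    0
    0    0]
spokes at [326.2  38.2 110.2 182.2 254.2] 10773
jaw 7038 ((521.7137451171875, -36.86144256591797), (50.12716293334961, 31.509273529052734), 1.0506856441497803)
jaw/stop top [  0   0   0   0   0   0  63 396 303 312 310 314 587 132   5   0   0   0
   0   0   0   0   0   0   0   0   0   0   0   0   0   0   0   0   0   0
   0   0]
block top [  0   0   0   0   0   0   2 201 226 216 244 150  43 587 200   0   0   0
   0   0   0   0   0   0   0   0   0   0   0   0   0   0   0   0   0   0
   0   0]
```

View pics/o1.png

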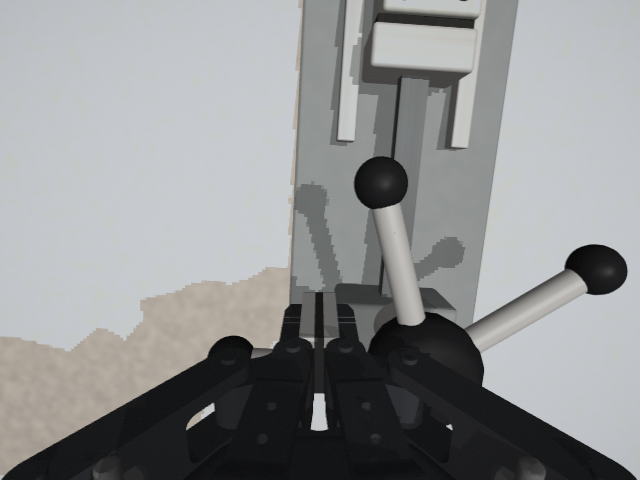

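>>> {"op": "move_arm", "data": {
  "rows": [
    [0,[0.0015,0,-0.0008],-0.01]
  ]
}}

```text
clock: 20.5
tool_pos: [0.4796, -0.1635, 0.0828]
eef_rot: [-88.8, 7.3, -85.1]
contact_force: [3.9, 7.5, 0.1]
finger_gap: 0.0001
```

```bash
python3 stroke.py 2 1
```

```text
t20.50 psi 180.5 r 0.0469 (48.9) z 0.0828 yaw -85.1 (want -85.5) F [3.9 7.5 0.1] Ftan -8.35 Frad -1.21 torque [ 1.42 -0.77 -0.04] tilt [-88.8   7.3]
[[0, [0.001, 0.0017, -0.0025], np.float64(-0.027)]]
```

>>> {"op": "move_arm", "data": {
  "rows": [
    [0,[0.0015,0,-0.0008],-0.01]
  ]
}}

```text
clock: 20.6
tool_pos: [0.4795, -0.1636, 0.0829]
eef_rot: [-88.7, 7.5, -84.5]
contact_force: [4.7, 7.7, 0.1]
finger_gap: -0.0001
```

```bash
python3 stroke.py 2 1
```

```text
t20.60 psi 180.5 r 0.0469 (48.9) z 0.0829 yaw -84.5 (want -85.5) F [4.7 7.7 0.1] Ftan -8.79 Frad -1.87 torque [ 1.63 -0.83 -0.11] tilt [-88.7   7.5]
[[0, [0.001, 0.0017, -0.0025], np.float64(-0.017)]]
```

The wheel stiffens: the force rose from 5 to 8.8 N at about 44 mm from the axis, and the finger hardly moved. That is about 6 N at 65 mm, so a little more reaches mid-snug.

>>> {"op": "move_arm", "data": {
  "rows": [
    [0,[0.0019,0,-0.0008],0]
  ]
}}

```text
clock: 20.7
tool_pos: [0.4794, -0.1635, 0.0829]
eef_rot: [-88.5, 7.8, -84.4]
contact_force: [3.8, 9.4, 0.2]
finger_gap: 0.0
```

```bash
python3 stroke.py 2 1
```

```text
t20.70 psi 180.5 r 0.0470 (48.9) z 0.0829 yaw -84.4 (want -85.5) F [3.8 9.4 0.2] Ftan -10.18 Frad -0.51 torque [ 1.7  -0.77 -0.06] tilt [-88.5   7.8]
[[0, [0.001, 0.0017, -0.0025], np.float64(-0.016)]]
```

>>> {"op": "move_arm", "data": {
  "rows": [
    [0,[0.0023,0,-0.0008],0]
  ]
}}

```text
clock: 20.8
tool_pos: [0.4795, -0.1635, 0.083]
eef_rot: [-88.4, 8.1, -84.4]
contact_force: [4.9, 10.0, 2.1]
finger_gap: 0.0001
```

```bash
python3 stroke.py 2 1
```

```text
t20.80 psi 180.4 r 0.0469 (48.9) z 0.0830 yaw -84.4 (want -85.6) F [ 4.9 10.   2.1] Ftan -11.06 Frad -1.37 torque [ 1.87 -0.76 -0.08] tilt [-88.4   8.1]
[[0, [0.001, 0.0018, -0.0025], np.float64(-0.015)]]
```

About 7.5 N at 65 mm, which is snug. I stop here, back off and lift.

>>> {"op": "move_arm", "data": {
  "rows": [
    [0,[-0.005,0,0],0],
    [0,[-0.005,0,0],0],
    [0,[0,-0.02,0],0],
    [0,[0,-0.035,0],0],
    [0,[0,-0.04,0],0]
  ]
}}

```text
clock: 21.3
tool_pos: [0.4691, -0.1666, 0.1747]
eef_rot: [-89.6, 8.0, -84.7]
contact_force: [0.4, -1.1, 0.2]
finger_gap: -0.0003
```

>>> {"op": "move_arm", "data": {
  "rows": [
    [0,[-0.02,-0.03,0.01],0],
    [0,[-0.04,-0.01,0.02],0],
    [0,[-0.04,0,0],0],
    [0,[-0.02,0,0],0],
    [0,[0,0,0],0]
  ]
}}

```text
clock: 21.8
tool_pos: [0.4905, -0.0532, 0.2389]
eef_rot: [-89.2, 7.2, -85.2]
contact_force: [1.1, -0.5, -0.0]
finger_gap: 0.0001
```

```bash
python3 look.py q1; python3 - <<'E'
from cell import eyes,sensors
from h import *
print(sensors.sense()["contact_force"],sensors.sense()["tool_pos"])
for n,c in(("top",(150,350,150,500)),("scene",(150,370,150,450))):
    f=eyes.grab_frame(n);cv2.imwrite(f"pics/q1{n}.png",cv2.resize(f["pixels"][c[0]:c[1],c[2]:c[3]],None,fx=2.2,fy=2.2))
E
```

```text
[  0   0  39 375   0   0   0   0   0   0   0   0   0   0   0   0   0   0
   0   0  64   2   0   0   0   0   0   0   0   0]
spokes at [327.4  39.4 111.4 183.4 255.4] 480
jaw 1619 ((521.8193359375, -35.85103988647461), (50.02507781982422, 31.77853012084961), 0.403988778591156)
stop 1388 ((520.4262084960938, 57.51052474975586), (49.80202102661133, 25.065265655517578), 0.38846656680107117)
jaw/stop top [  0   0   0   0   0   0   0  85  81  69  74  96 132  18   2   1   2   5
   2   2   1   1   0   2   3   3   2   4   5   4   5  15 137  90  66  66
 107  63]
block top [  0   0   0   0   0   0   0  24  47  62  58  36   0 109 105  87 119 135
 136 144 144 122  90 122 145  98  87 132 142 117 132 131   8  46  55  51
  23   8]
[ 0.21345356  0.26020002 -0.7322566 ] [ 0.49049925 -0.05415932  0.23864995]
```

View pics/q1.png

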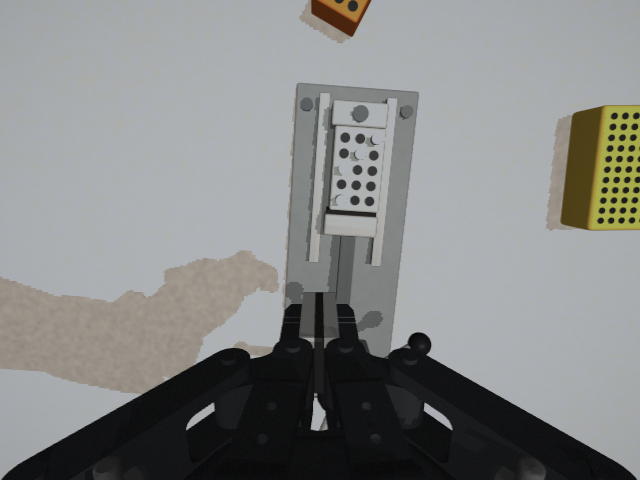

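View pics/q1top.png

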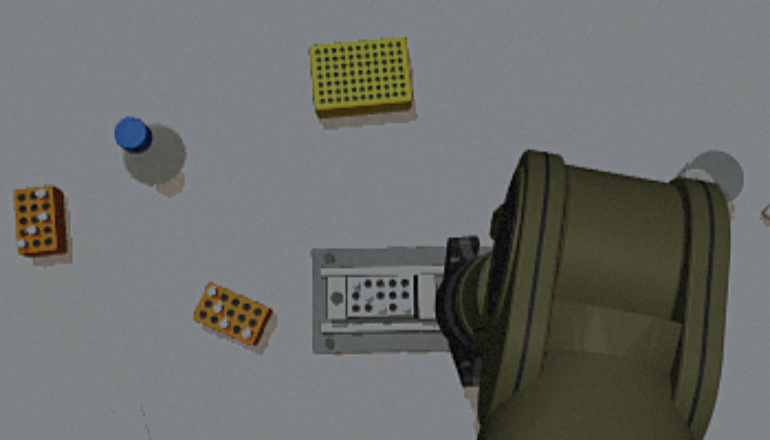

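View pics/q1scene.png

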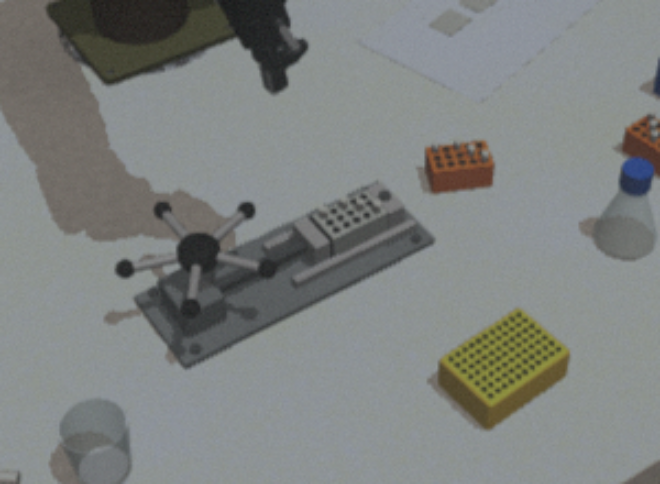

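The block sits flush between the jaw and the stop, with no gap at either end in the wrist view (stop at (360,113), jaw at (350,222)). The bystanders are unmoved and the gripper is clear.

```bash
python3 - <<'E'
from cell import sign_off
print(sign_off())
E
```

```text
the job is handed in; nothing more can be done
None
```

I set the metal tube block in the clamp bed and let go. I then wound the star wheel counterclockwise about 157°, pushing three spokes one after another, until the block was held against the stop. I handed the job in at about 22 s, well inside the 72 s limit.

- **Snugness:** on the last push the force rose from about 5 N to 11 N while the finger stopped moving. I estimate that as roughly 7.5 N at 65 mm off the axis, within the 6 to 10 N range. The estimate rests on a contact radius of about 44 mm, worked out from the wheel's known drag rather than measured directly.
- **Last camera check:** no gap shows between jaw, block and stop, and the block lies flat and square. The flask, tip box, beaker and orange look-alikes look unmoved. The gripper is clear and reads no contact force.
- **Imperfect:** the gripper tilted about 8° over the wheel pushes, because moves cannot correct tilt. It caused no visible harm.

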